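Zero a dough sheeter's rollers and set them six clicks open

ROBOT

A 6-joint arm with a two-finger parallel gripper is mounted at the origin on the work surface. World frame = base frame: x ahead of the robot, y to its left, z up, the work surface at z = 0. Lengths are in m, angles in rad, forces in N, time in s.
With the tool pointing down it reaches from about 0.35 to 0.975 m from the base axis. Payload 4.9 kg.
Tool frame: the origin (TCP) lies at the very end of the fingers, on their centre line; the grasp point (between the pads) lies 19 mm behind it; z points along the fingers, y is the direction in which the jaws open and shut (so a half turn about z gives the same grasp; the last joint's range is limited). The gripper opens to 85 mm and grips with 20 to 120 N. Pads are 22 mm wide; open, the fingers measure 114 mm over their backs; the gripper's body (76 mm by 85 mm) begins 54 mm behind the grasp point. The pads swing forward as they close: fully open they stand 13 mm farther back than shut.
Start: joints at [-1.41, 0.053, 1.613, -0, 1.476, -0.119], TCP at [0.173, -0.601, 0.194] pointing down, gripper open.
Joint ranges: [-3.01, 3.01], [-1.01, 2.22], [0.06, 2.58], [-1.02, 4.17], [0.09, 2.62], [-3.14, 3.14]. Speed limits (rad/s): [2.57, 2.57, 3.14, 3.14, 3.14, 3.14].

INTERFACE

Orientations are given as a rotation vector (axis times angle).
In Python, from station import ctrl gives the robot as it stands.
- The arm moves only by the tool step_arm, never from a script. Its argument "moves" is a list of rows, each a list of 5 numbers: the opening, from 0 (shut) to 1 (fully open), then the shift along the world's x, y, z in m, then the turn about the world's z in degrees. A call has 1 to 20 rows; each row shifts and turns the pose as measured when the row begins; what a row does not reach is not made up. A row lasts 1/8 s, in which the tool goes at most 62.5 mm and 10.7 degrees, less where a joint would pass 70% of its speed; a pose out of reach is approached as far as the arm can. A call is refused whole if a number of a shift passes 0.0625 or a number of a turn 10.7, either way. A call with a gripper value outside its range is refused whole. The fingers move at their own pace and stop on an object; "newtons" is the grip in N (left out, the last holds). Time passes only in rows, so rows that do not move let the fingers close. It gives the time, the measured TCP pose, the force and the opening at its end, in the units of the state.
- ctrl.get_obs(): the state, without advancing time (a new reading comes with each control period).
- ctrl.get_image(name): name is "scene" or "top"; returns a dict with "color" (480x640x3 uint8, red, green, blue), "camera_matrix" (3x3 intrinsics, pixels), "R" (3x3) and "t" (3): a world point X has camera coordinates R X + t. Camera axes: x right, y down, z forward; pixel columns grow to the right and rows downward; lengths in m; the calibration is good to about 2 mm. A picture is of the moment at which its call begins. There is no depth.
- ctrl.finish_job(): hands the job in, once; it reports no verdict.
Trained networks look in a picture, given as the dict that the camera call returned (one of the last four; its "shot" number tells which), for a name from the list of things; names that differ only in an ending like _2 or _b are one class to them, and where a whole thing is asked for, a point or a joint stands for the part that bears it (a point fixed in the world has none). Each returns a list of dicts, best first, with "p" (0 to 1); they miss things now and then, are a little off and sometimes report something else, mostly with a low value. They report only what shows in the picture. A call takes as long as a camera call.
- ctrl.spot_in(picture, query): "bbox" ([left, top, right, bottom] in pixels, round what is visible of it).
The state is a dict: "t": time; "q": joint angles; "dq": joint speeds; "effort": joint torques, N m; "tool_pos": TCP position; "tool_rot": TCP orientation; "contact_force": force on the tool from outside, world axes, zero at the start; "wrist_torque": the same for the moment, N m; "opening": finger opening in m.
Only numpy, scipy, OpenCV 4.12 (cv2) and the standard library are available. Lean on these libraries where they do the work, as an engineer would, in place of code of your own. Each camera call takes 0.05 s, during which the arm holds its last target.

TASK

Set the pasta sheeter for the next batch: turn the black bar knob on top clockwise until the rollers just touch and you feel its stop, without forcing it, then back it off exactly six clicks. Then lower the raised finger guard gently until it is fully down, let go of the machine, and leave the cup, bowl and scraper where they stand.

Things in the scene. Friction and masses are not known exactly. Their poses are not given: they have to be found in the camera images.
- sheeter: Bench dough sheeter: white cheeks, steel bridge on top, white motor case on its -y side. Footprint 170 mm (x) by 320 mm (y: -205 to +115). Origin on the bench under the knob's axis; z up, its -x side is the infeed, where the guard is. The bridge's top is 226 mm up, 100 mm deep (x), 230 mm long (y). The knob clicks into 20 notches a turn (0.314 rad each) and stays in a notch when let go.
- knob (a point): Centre of the grip of the black bar knob on top, 272 mm above the bench on a vertical axis; its x runs along the bar. The bar is 16 mm wide, 62 mm long, 252 to 284 mm above the bench, on a 38 mm round hub (246 to 254 mm). Which way it points at the stop differs each time. Clockwise from above lowers the upper roller. It starts 3 to 8 clicks above its stop, so it needs several grasps.
- guard (a joint): Angle of the finger guard about its hinge: 0 fully down (sloping 39 degrees below level towards the infeed, -x), growing as it is raised, up to 1.6 rad. Its hinge is stiff (about 0.3 N m): it stays where it is left and is pushed down by a few newtons.
- guard_bar (a point): Middle of the red grip bar (14 mm thick, 172 mm long, along the sheeter's y) on the free edge of the guard: a clear flat panel 172 mm wide, 4 mm thick in an 8 mm steel frame; the bar is 115 mm from the hinge. Fully down, it is 149 mm towards -x from the knob's axis and 128 mm above the bench.
- guard_hinge (a point): Middle of the guard's hinge axis, 60 mm towards -x from the knob's axis and 200 mm above the bench. The axis is the sheeter's y.
- cup: Bystander: steel cup, 64 mm wide, 58 mm tall; origin under its centre.
- bowl: Bystander: steel bowl, 130 mm wide, 50 mm tall; origin under its centre.
- scraper: Bystander: dough scraper lying flat, about 105 by 140 mm, 24 mm tall, white handle; origin under its middle.
- upper_axis (a point): Middle of the upper roller (56 mm thick, 190 mm long, along the sheeter's y). It rises 0.1 mm per click, too little to measure. Touching the lower roller is the knob's stop and a notch too. Passing a click takes about 0.1 N m; beyond the stop the knob winds up like a spring, about 4 N m per rad: 0.25 to 0.5 N m is a firm stop, over 1 N m damages the rollers.
- lower_axis (a point): Middle of the lower roller (56 mm thick, fixed, 82 mm above the bench). The roller axes are 56.0 mm apart when the rollers touch, 56.6 mm when the knob is six clicks back.

How it is judged:
By the outcome, as a careful person would: the job done as asked, in the order asked, and still so for the second after the job is handed in, with the robot touching nothing.
It also fails if it takes over 72 s, if anything falls off the work surface, if the arm or the gripper's body presses on something with over 40 N, if the wrist force passes 120 N, or if a joint passes its speed limit or range.

## Working session

There is one attempt and no reset: what is moved stays moved. The work goes in short steps, Python scripts to look and compute and a tool call to move; the robot and the scene stay as the last step left them, time stands still between calls to the robot, and variables do not carry over. Pictures are saved under pics/ and viewed, and the job is handed in when it is done.

Besides the shell and the picture viewer there is one more tool, called as a command line: name --pt "numbers of a row" for each row, then --argument value for the rest. step_arm: Moves the arm, as the interface text tells. Its arguments: {"type":"object","properties":{"moves":{"type":"array","items":{"type":"array","items":{"type":"number"}}},"newtons":{"type":"number"}},"required":["moves"]}

```bash
ls; mkdir -p pics; cat > h.py <<'E'
import numpy as np, cv2
from station import ctrl
def shot(name,fn):
    im=ctrl.get_image(name); cv2.imwrite('pics/'+fn,im['color'][:,:,::-1]); return im
def proj(im,X):
    c=im['R']@np.array(X)+im['t']; u=im['camera_matrix']@c; return u[:2]/u[2]
def ray(im,uv,z):
    K,R,t=im['camera_matrix'],np.array(im['R']),np.array(im['t'])
    d=R.T@np.linalg.inv(K)@np.array([uv[0],uv[1],1.]); o=-R.T@t
    return o+d*(z-o[2])/d[2]
E
python3 - <<'E'
from h import *
o=ctrl.get_obs(); print({k:np.round(v,3) for k,v in o.items()})
for n in ('top','scene'):
    im=shot(n,n+'0.png')
    print(n,-im['R'].T@im['t'],im['camera_matrix'][0])
    for q in ('sheeter','knob','guard','guard_bar','cup','bowl','scraper'):
        print(q,[(np.round(d['bbox']).tolist(),round(d['p'],2)) for d in ctrl.spot_in(im,q)[:2]])
E
```

```text
pics
{'t': np.float64(0.0), 'q': array([-1.41 ,  0.053,  1.614,  0.   ,  1.476, -0.119]), 'dq': array([-0.001,  0.001,  0.   ,  0.   ,  0.001,  0.003]), 'effort': array([-3.0000e-03, -3.9369e+01, -3.7018e+01, -0.0000e+00,  7.0000e-03,
        0.0000e+00]), 'tool_pos': array([ 0.172, -0.6  ,  0.193]), 'tool_rot': array([-3.109, -0.438,  0.   ]), 'contact_force': array([0.329, 0.154, 0.717]), 'wrist_torque': array([-0.027,  0.006,  0.019]), 'opening': np.float64(0.086)}
top [0.43852664 0.03993553 1.14027546] [441.39370644   0.         318.53244373]
sheeter [([302.0, 134.0, 446.0, 261.0], 0.76)]
knob [([344.0, 163.0, 375.0, 182.0], 0.66), ([229.0, 162.0, 278.0, 213.0], 0.66)]
guard [([317.0, 204.0, 410.0, 259.0], 0.6)]
guard_bar [([312.0, 202.0, 412.0, 259.0], 0.81)]
cup [([266.0, 229.0, 294.0, 254.0], 0.68), ([301.0, 133.0, 450.0, 258.0], 0.49)]
bowl [([228.0, 159.0, 281.0, 216.0], 0.69), ([344.0, 163.0, 373.0, 185.0], 0.67)]
scraper [([403.0, 244.0, 460.0, 283.0], 0.61)]
scene [ 0.82527151 -0.30391317  1.44447253] [604.530206     0.         317.96515251]
sheeter [([239.0, 206.0, 401.0, 395.0], 0.91)]
knob [([314.0, 268.0, 344.0, 295.0], 0.73), ([177.0, 300.0, 251.0, 368.0], 0.53)]
guard [([238.0, 209.0, 329.0, 306.0], 0.8)]
guard_bar [([239.0, 205.0, 324.0, 308.0], 0.56)]
cup [([320.0, 206.0, 345.0, 233.0], 0.83)]
bowl [([368.0, 202.0, 421.0, 258.0], 0.8)]
scraper [([179.0, 299.0, 252.0, 367.0], 0.83)]
```

```bash
python3 - <<'E'
import cv2
a=cv2.imread('pics/top0.png')[110:310,200:480];cv2.imwrite('pics/top0c.png',cv2.resize(a,None,fx=2.85,fy=2.85,interpolation=cv2.INTER_CUBIC))
a=cv2.imread('pics/scene0.png')[190:410,160:450];cv2.imwrite('pics/scene0c.png',cv2.resize(a,None,fx=2.7,fy=2.7,interpolation=cv2.INTER_CUBIC))
E
```

```text
(no output)
```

View pics/top0c.png

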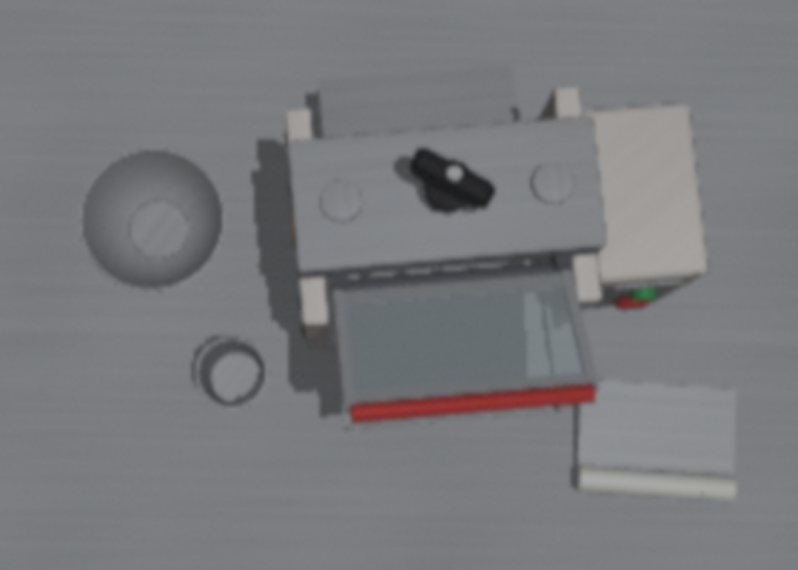

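View pics/scene0c.png

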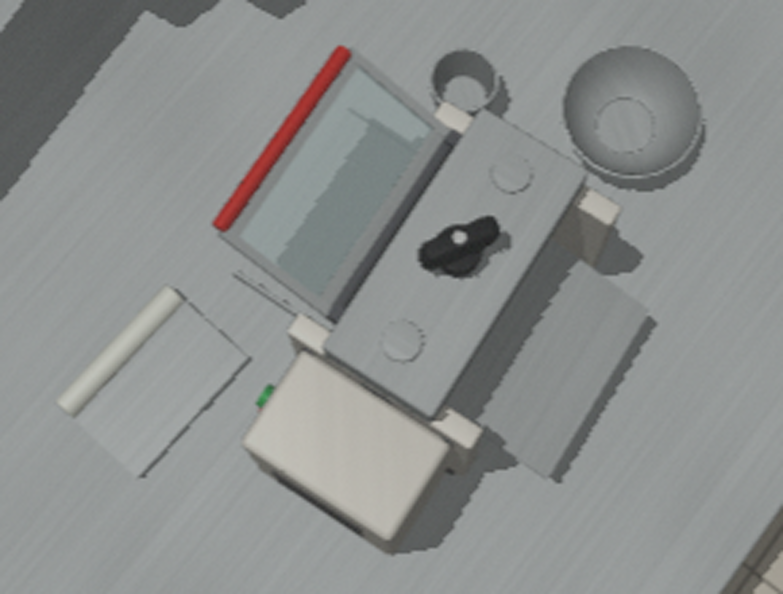

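```bash
cat > fit.py <<'E'
from h import *
from scipy.optimize import least_squares
def red(im):
    c=im['color'].astype(int); m=((c[:,:,0]>110)&(c[:,:,1]<70)&(c[:,:,2]<70)).astype(np.uint8)
    n,l,s,ce=cv2.connectedComponentsWithStats(m); i=1+np.argmax(s[1:,4]); 
    ys,xs=np.where(l==i); p=np.c_[xs,ys].astype(float); 
    c0=p.mean(0); d=np.linalg.svd(p-c0,full_matrices=False)[2][0]; pr=(p-c0)@d
    return c0,d,c0+d*pr.min(),c0+d*pr.max()
def dark(im,bb):
    c=im['color'].astype(int).max(2); x0,y0,x1,y1=bb; 
    return c[y0:y1,x0:x1]
E
python3 - <<'E'
from fit import *
T=ctrl.get_image('top');S=ctrl.get_image('scene')
# dots
def dot(im,bb):
    g=dark(im,bb); m=g>150; ys,xs=np.where(m); return xs.mean()+bb[0],ys.mean()+bb[1],m.sum()
np.set_printoptions(linewidth=250,precision=4,suppress=True)
print(dark(T,(340,158,380,188)))
for im in (T,S):
    r=red(im);print(r)
def tri(us,ims):
    return least_squares(lambda X:np.concatenate([proj(i,X)-u for u,i in zip(us,ims)]),[.7,0,.2])
dT=np.array([200+454/2.85,110+172.5/2.85]); dS=np.array([160+459/2.7,190+237/2.7])
r=tri([dT,dS],[T,S]);print('dot',r.x,r.fun, ray(T,dT,.284),ray(S,dS,.284))
a,b=red(T),red(S)
for k in ((2,2),(3,3),(2,3),(3,2),(0,0)):
    r=tri([a[k[0]],b[k[1]]],[T,S]);print('bar',k,r.x,r.fun)
E
```

```text
[[131 131 132 ... 135 134 134]
 [132 133 132 ... 136 135 135]
 [133 133 133 ... 135 135 135]
 ...
 [135 136 135 ... 136 137 136]
 [137 136 137 ... 137 137 137]
 [137 136 137 ... 136 137 136]]
(array([364.9938, 251.064 ]), array([-0.9964,  0.0845]), array([407.2106, 247.4838]), array([323.0527, 254.6209]))
(array([264.3493, 240.411 ]), array([-0.5788,  0.8155]), array([287.571 , 207.6955]), array([240.6725, 273.7675]))
dot [ 0.6566 -0.0424  0.2776] [-0.0083 -0.007  -0.0105  0.0025] [ 0.655  -0.0418  0.284 ] [ 0.6576 -0.0438  0.284 ]
bar (2, 2) [ 0.5159 -0.0693  0.4715] [-18.5048 -17.5962 -28.6469   3.6171]
bar (3, 3) [ 0.4543 -0.0396 -0.1278] [21.1254 20.0241 27.2186 -3.512 ]
bar (2, 3) [ 0.5057 -0.1432  0.2513] [ 0.2432  0.2441  0.3485 -0.0278]
bar (3, 2) [0.4889 0.0271 0.2544] [ 0.0425  0.0378  0.0588 -0.0109]
bar (0, 0) [ 0.4971 -0.058   0.251 ] [ 0.281   0.2659  0.3957 -0.0516]
```

```bash
cat > knob.py <<'E'
from fit import *
from scipy.optimize import minimize
def rend(im,x,y,th,F=4,bb=None):
    x0,y0,x1,y1=bb; m=np.zeros(((y1-y0)*F,(x1-x0)*F),np.uint8)
    def hull(P):
        p=np.array([proj(im,q) for q in P]); p=(p-[x0,y0]+.5)*F
        cv2.fillConvexPoly(m,cv2.convexHull(np.round(p*16).astype(np.int32)),255,shift=4)
    c,s=np.cos(th),np.sin(th)
    # rounded-ish ends ignored
    hull([(x+c*a*.031-s*b*.008,y+s*a*.031+c*b*.008,z) for a in(-1,1) for b in(-1,1) for z in(.252,.284)])
    t=np.linspace(0,2*np.pi,24)
    hull([(x+.019*np.cos(k),y+.019*np.sin(k),z) for k in t for z in(.246,.254)])
    return cv2.resize(m,(x1-x0,y1-y0),interpolation=cv2.INTER_AREA)/255.
def fitknob(ims,x=.6565,y=-.043,fix=False):
    data=[]
    for im in ims:
        p=proj(im,(x,y,.268)); bb=tuple(int(v) for v in (p[0]-30,p[1]-30,p[0]+30,p[1]+30))
        g=dark(im,bb).astype(float); bg=np.median(g)
        dd=np.clip((bg-g)/(bg-30),0,1); 
        col=im['color'][bb[1]:bb[3],bb[0]:bb[2]].astype(float)
        yy,xx=np.mgrid[bb[1]:bb[3],bb[0]:bb[2]]
        q=proj(im,(x,y,.284)); dd[(np.hypot(xx-q[0],yy-q[1])<4)]=1
        w=(np.hypot(xx-p[0],yy-p[1])<26).astype(float)
        data.append((im,bb,dd,w))
    def cost(v):
        return sum((np.abs(rend(im,v[0],v[1],v[2],bb=bb)-dd)*w).sum() for im,bb,dd,w in data)
    c=min(((cost((x,y,t)),t) for t in np.arange(0,np.pi,.08)))
    r=minimize(cost,[x,y,c[1]],method='Nelder-Mead',options=dict(initial_simplex=[[x,y,c[1]],[x+.003,y,c[1]],[x,y+.003,c[1]],[x,y,c[1]+.06]],xatol=1e-5,fatol=1e-3))
    return r.x,r.fun,data
E
python3 - <<'E'
from knob import *
T=ctrl.get_image('top');S=ctrl.get_image('scene')
for ims in ([T],[S],[T,S]):
    v,c,d=fitknob(ims); print(v,np.degrees(v[2]),c)
o=[]
for im,bb,dd,w in d:
    o.append(np.hstack([dd,rend(im,*v,bb=bb)]))
cv2.imwrite('pics/k.png',cv2.resize((np.vstack(o)*255).astype(np.uint8),None,fx=4,fy=4,interpolation=0))
E
```

```text
[ 0.65487579 -0.03896073  1.12084251] 64.21954514805526 123.578431372549
[ 0.65787937 -0.0446637   1.08297958] 62.050159437166656 183.4371552010635
[ 0.65626647 -0.04148284  1.12368401] 64.38235128290373 391.86184778996346
```

View pics/k.png

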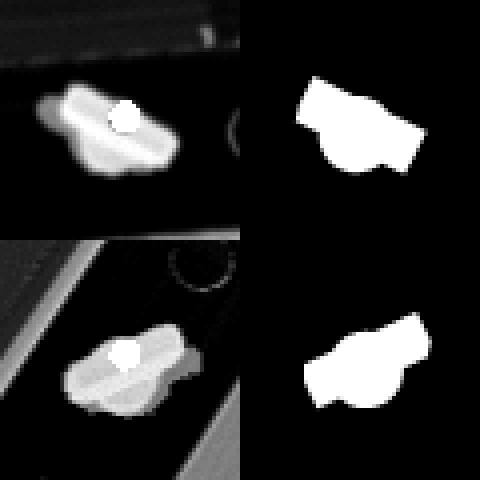

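```bash
sed -i 's/dd=np.clip((bg-g)\/(bg-30),0,1); /dd=((bg-g)\/(bg-30)>.62).astype(float)/; s/a in(-1,1) for b in(-1,1)/a,b in((-1,-.4),(-1,.4),(1,-.4),(1,.4),(-.85,1),(.85,1),(-.85,-1),(.85,-1))/' knob.py
python3 - <<'E'
from knob import *
from scipy.spatial.transform import Rotation as Ro
T=ctrl.get_image('top');S=ctrl.get_image('scene')
for ims in ([T],[S],[T,S]):
    v,c,d=fitknob(ims); print(v,np.degrees(v[2]),c)
o=ctrl.get_obs();M=Ro.from_rotvec(o['tool_rot']).as_matrix();print(M.round(3),np.degrees(np.arctan2(M[1,1],M[0,1])),np.degrees(o['q'][[0,5]]),o['t'])
E
```

```text
[ 0.65482381 -0.03995913  1.13204642] 64.86148216555759 47.44705882352941
[ 0.65731677 -0.0450112   1.10065096] 63.0626549258669 80.35294117647058
[ 0.65639224 -0.04160926  1.11894069] 64.11057904353108 206.6313725490196
[[ 0.961  0.276  0.   ]
 [ 0.276 -0.961 -0.   ]
 [ 0.     0.    -1.   ]] -73.968723562383 [-80.78761189  -6.81900263] 1.1
```

step_arm --pt "1 0 0 0.055 0" --pt "1 0 0 0.055 0" --pt "1 0 0 0.05 0" --pt "1 0.035 0.04 0 3.4" --pt "1 0.035 0.04 0 3.4" --pt "1 0.035 0.04 0 3.4" --pt "1 0.035 0.04 0 3.4" --pt "1 0.035 0.04 0 3.4" --pt "1 0.035 0.04 0 3.4" --pt "1 0.035 0.04 0 3.4" --pt "1 0.035 0.04 0 3.4" --pt "1 0.035 0.04 0 3.4" --pt "1 0.035 0.04 0 3.4" --pt "1 0.035 0.04 0 3.4" --pt "1 0.035 0.04 0 3.4" --pt "1 0.035 0.04 0 3.4" --pt "1 0.02 0.03 0 3.4" --newtons 40

```text
t: 3.22
tool_pos: [0.6582, -0.0311, 0.3597]
tool_rot: [2.648, 1.683, 0.006]
contact_force: [-0.4, 0.4, -0.2]
opening: 0.0852
```

```bash
cat >> h.py <<'E'
from scipy.spatial.transform import Rotation as Ro
def st():
    o=ctrl.get_obs();M=Ro.from_rotvec(o['tool_rot']).as_matrix()
    print('t %.2f'%o['t'],'pos',o['tool_pos'].round(4),'jaw',np.degrees(np.arctan2(M[1,1],M[0,1])).round(2),'tilt',M[:,2].round(3),'F',o['contact_force'].round(2),'M',o['wrist_torque'].round(3),'op',round(float(o['opening']),4),'q6',np.degrees(o['q'][5]).round(1))
E
python3 -c "from h import *; st()"
```

```text
t 3.23 pos [ 0.6582 -0.0311  0.3597] jaw -25.12 tilt [ 0.005 -0.001 -1.   ] F [-0.43  0.42 -0.22] M [0.029 0.036 0.033] op 0.0852 q6 16.0
```

step_arm --pt "1 -0.002 -0.0107 0 -1.4" --pt "1 0 0 -0.035 0" --pt "1 0 0 -0.035 0" --pt "1 0 0 -0.02 0" --pt "1 0 0 0 0"

```text
t: 3.85
tool_pos: [0.6562, -0.043, 0.2681]
tool_rot: [2.669, 1.647, 0.006]
contact_force: [0.5, 0.9, 0.2]
opening: 0.0855
```

```bash
python3 - <<'E'
from h import *
st(); im=shot('scene','s1.png'); im2=shot('top','t1.png')
a=im['color'][200:350,240:420,::-1]; b=im2['color'][120:270,270:450,::-1]
cv2.imwrite('pics/s1c.png',cv2.resize(np.hstack([a,b]),None,fx=2.2,fy=2.2,interpolation=cv2.INTER_CUBIC)); st()
E
```

```text
t 3.85 pos [ 0.6562 -0.043   0.2681] jaw -26.64 tilt [ 0.006 -0.003 -1.   ] F [0.5  0.91 0.19] M [-0.013 -0.06   0.005] op 0.0855 q6 16.5
t 3.95 pos [ 0.6575 -0.043   0.271 ] jaw -26.62 tilt [ 0.011 -0.004 -1.   ] F [-0.11 -0.81  0.03] M [-0.056  0.035  0.035] op 0.0855 q6 16.5
```

View pics/s1c.png

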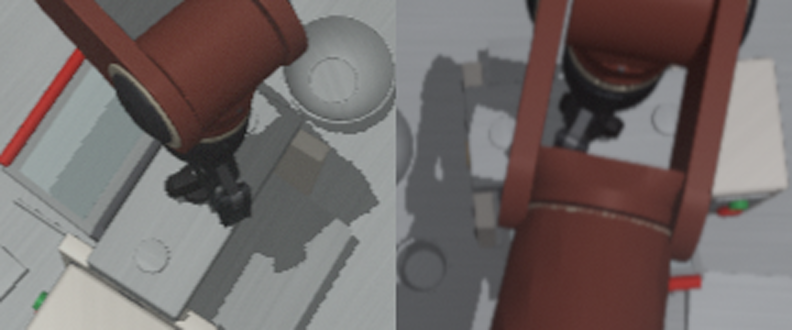

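step_arm --pt "1 -0.001 0.001 -0.01 0" --pt "1 0 0 0 0"

```text
t: 4.2
tool_pos: [0.6576, -0.0423, 0.2636]
tool_rot: [2.663, 1.644, 0.017]
contact_force: [0.5, 0.3, 0.0]
opening: 0.0853
```

```bash
python3 -c "from h import *; st()"
```

```text
t 4.20 pos [ 0.6576 -0.0423  0.2636] jaw -26.64 tilt [ 0.015 -0.005 -1.   ] F [0.51 0.3  0.01] M [ 0.012 -0.04   0.022] op 0.0853 q6 16.5
```

step_arm --pt "0 -0.001 0 -0.003 0" --pt "0 0 0 0 0" --pt "0 0 0 0 0" --pt "0 0 0 0 0" --pt "0 0 0 0 0" --newtons 30

```text
t: 4.82
tool_pos: [0.6572, -0.0423, 0.2621]
tool_rot: [2.662, 1.643, 0.02]
contact_force: [-0.0, 0.3, 0.0]
opening: -0.0
```

```bash
python3 -c "from h import *; st()"
```

```text
t 4.83 pos [ 0.6572 -0.0423  0.2621] jaw -26.63 tilt [ 0.018 -0.005 -1.   ] F [-0.03  0.31  0.02] M [-0.004  0.005 -0.027] op -0.0 q6 16.5
```

```bash
python3 - <<'E'
from h import *
im=shot('scene','s2.png'); im2=shot('top','t2.png')
a=im['color'][230:330,260:400,::-1]; b=im2['color'][120:220,290:430,::-1]
cv2.imwrite('pics/s2c.png',cv2.resize(np.hstack([a,b]),None,fx=2.8,fy=2.8,interpolation=cv2.INTER_CUBIC)); st()
print(proj(im,(.657,-.042,.2621)),proj(im2,(.657,-.042,.262)))
E
```

```text
t 4.92 pos [ 0.6572 -0.0423  0.262 ] jaw -26.63 tilt [ 0.018 -0.005 -1.   ] F [ 0.08  0.32 -0.03] M [-0.008 -0.032 -0.046] op 0.0001 q6 16.5
[330.07139998 279.70776856] [358.34063252 172.22871   ]
```

View pics/s2c.png

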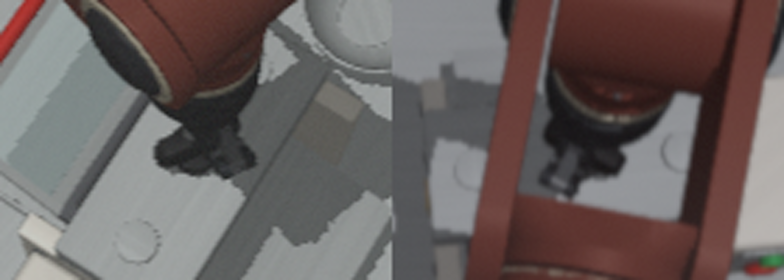

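```bash
python3 - <<'E'
import cv2,numpy as np
a=cv2.imread('pics/s2.png')[255:305,300:370]; b=cv2.imread('pics/t2.png')[145:205,325:395]
f=lambda x:cv2.resize(np.clip(x.astype(float)*1.8,0,255).astype(np.uint8),(560,int(x.shape[0]*8)) ,interpolation=cv2.INTER_CUBIC)[:400]
a=f(a);b=f(b)[60:460]
cv2.imwrite('pics/z1.png',a);cv2.imwrite('pics/z2.png',f(cv2.imread('pics/t2.png')[145:205,325:395]))
a=cv2.imread('pics/s1.png')[255:305,300:370];cv2.imwrite('pics/z3.png',f(a))
E
```

```text
(no output)
```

View pics/z1.png

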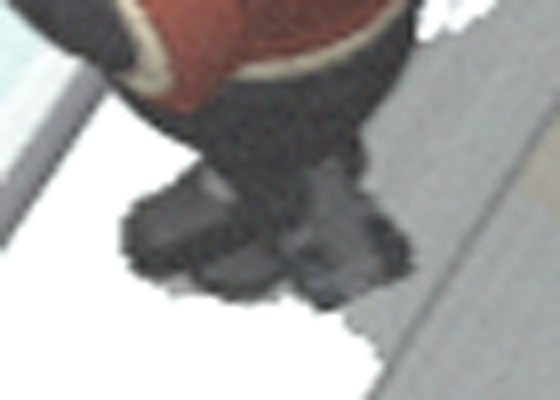

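View pics/z2.png

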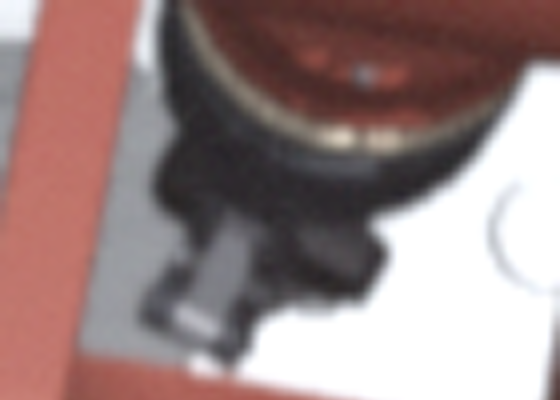

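View pics/z3.png

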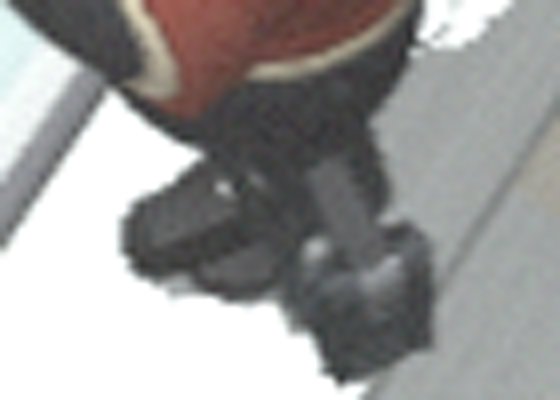

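```bash
python3 - <<'E'
from h import *
st()
S=shot('scene','s3.png');T=shot('top','t3.png')
d=np.array([np.cos(np.radians(-26.63)),np.sin(np.radians(-26.63)),0]); e=np.array([-d[1],d[0],0])
c=np.array([.6572,-.0423,0])
for nm,im,x0,y0,fn in (('S',S,300,250,'z4.png'),('T',T,325,145,'z5.png')):
    a=im['color'][y0:y0+60,x0:x0+70,::-1]
    a=cv2.resize(np.clip(a.astype(float)*2.2,0,255).astype(np.uint8),None,fx=9,fy=9,interpolation=cv2.INTER_CUBIC)
    for k,col in ((0,(0,255,0)),(.008,(255,0,255)),(-.008,(255,0,255)),(.02,(0,255,255)),(-.02,(0,255,255)),(.0425,(0,0,255)),(-.0425,(0,0,255))):
        for w in (-.011,.011):
            p=[tuple(int(v) for v in ((proj(im,c+d*k+e*w+[0,0,z])-[x0,y0]+.5)*9)) for z in (.262,.30)]
            cv2.circle(a,p[0],4,col,-1); cv2.line(a,p[0],p[1],col,1)
    cv2.imwrite('pics/'+fn,a)
st()
E
```

```text
t 4.92 pos [ 0.6572 -0.0423  0.262 ] jaw -26.63 tilt [ 0.018 -0.005 -1.   ] F [ 0.08  0.32 -0.03] M [-0.008 -0.032 -0.046] op 0.0001 q6 16.5
t 5.03 pos [ 0.6572 -0.0423  0.262 ] jaw -26.63 tilt [ 0.018 -0.005 -1.   ] F [-0.09 -0.26 -0.7 ] M [-0.046  0.042 -0.004] op 0.0 q6 16.5
```

View pics/z4.png

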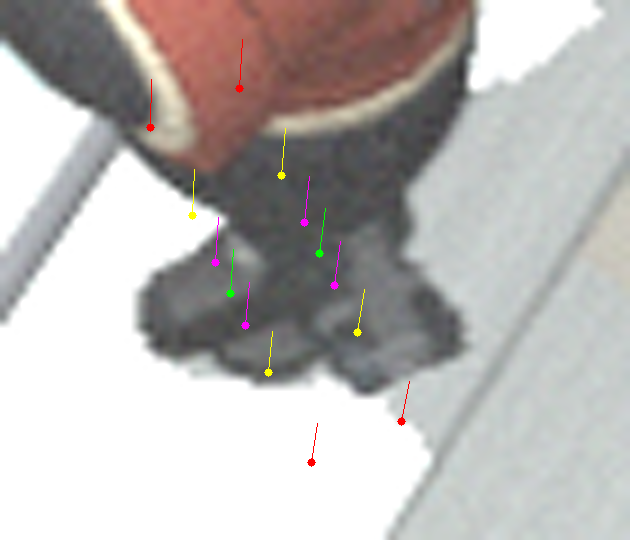

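View pics/z5.png

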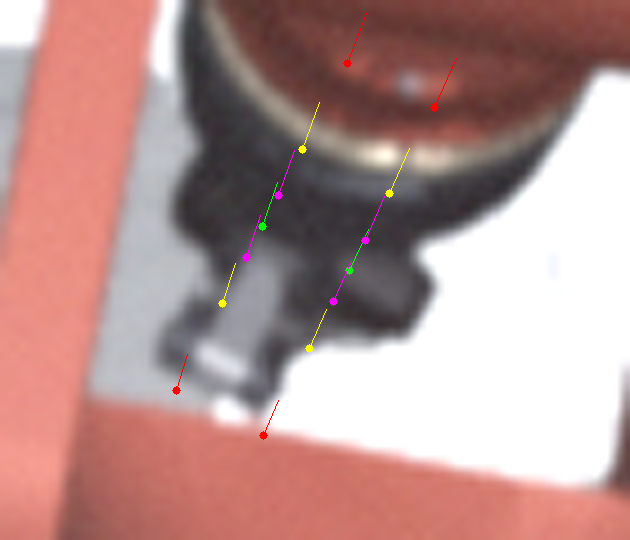

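step_arm --pt "0 0 0 0 -4" --pt "0 0 0 0 -4"

```text
t: 5.28
tool_pos: [0.6572, -0.0423, 0.262]
tool_rot: [2.772, 1.447, 0.018]
contact_force: [-0.7, 0.8, -0.5]
opening: -0.0001
```

```bash
python3 - <<'E'
from h import *
st()
S=shot('scene','s4.png');T=shot('top','t4.png')
st()
for im,x0,y0,fn in ((S,290,240,'z6.png'),(T,325,145,'z7.png')):
    a=im['color'][y0:y0+60,x0:x0+70,::-1]
    cv2.imwrite('pics/'+fn,cv2.resize(np.clip(a.astype(float)*2.2,0,255).astype(np.uint8),None,fx=9,fy=9,interpolation=cv2.INTER_CUBIC))
E
```

```text
t 5.28 pos [ 0.6572 -0.0423  0.262 ] jaw -34.87 tilt [ 0.017 -0.007 -1.   ] F [-0.65  0.83 -0.5 ] M [-0.014  0.012  0.015] op -0.0001 q6 24.8
t 5.38 pos [ 0.6572 -0.0423  0.2619] jaw -34.73 tilt [ 0.017 -0.007 -1.   ] F [-0.55 -0.22 -0.56] M [-0.017 -0.037 -0.042] op -0.0001 q6 24.7
```

View pics/z6.png

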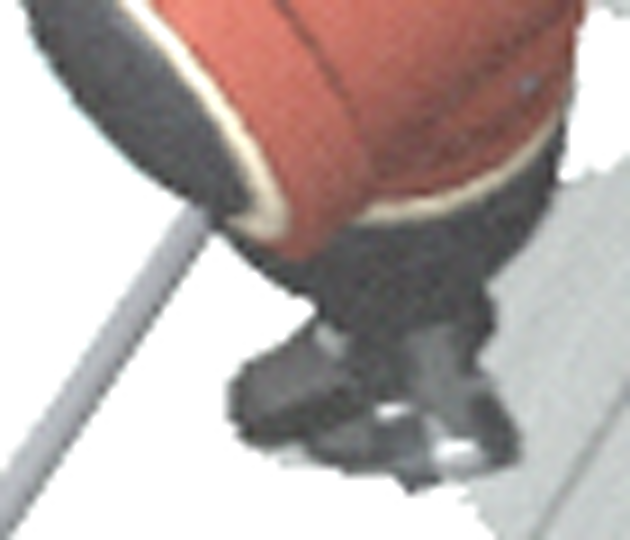

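step_arm --pt "0 0 0 0.03 0" --pt "0 0 0 0.04 0" --pt "0 -0.03 0 0.03 0" --pt "0 -0.05 0 0 0" --pt "0 -0.05 0 0 0" --pt "0 0 0 0 0"

```text
t: 6.12
tool_pos: [0.523, -0.0422, 0.3637]
tool_rot: [2.765, 1.463, 0.016]
contact_force: [1.2, 0.5, -0.0]
opening: 0.0001
```

```bash
python3 - <<'E'
from h import *
st()
S=shot('scene','s5.png');T=shot('top','t5.png')
p=ctrl.get_obs()['tool_pos']; print(proj(S,p),proj(T,p))
for im,fn in ((S,'z8.png'),(T,'z9.png')):
    u=proj(im,p).astype(int); y0,x0=u[1]-50,u[0]-65
    a=im['color'][y0:y0+100,x0:x0+130,::-1]
    a=cv2.resize(np.clip(a.astype(float)*1.6,0,255).astype(np.uint8),None,fx=6,fy=6,interpolation=cv2.INTER_CUBIC)
    cv2.circle(a,tuple(int(v) for v in (proj(im,p)-[x0,y0]+.5)*6),3,(0,255,0),-1)
    cv2.imwrite('pics/'+fn,a)
E
```

```text
t 6.12 pos [ 0.523  -0.0422  0.3637] jaw -34.24 tilt [ 0.016 -0.008 -1.   ] F [ 1.25  0.47 -0.02] M [ 0.011 -0.02   0.052] op 0.0001 q6 21.6
[276.69149614 224.3481084 ] [363.50730001 231.44753971]
```

View pics/z8.png

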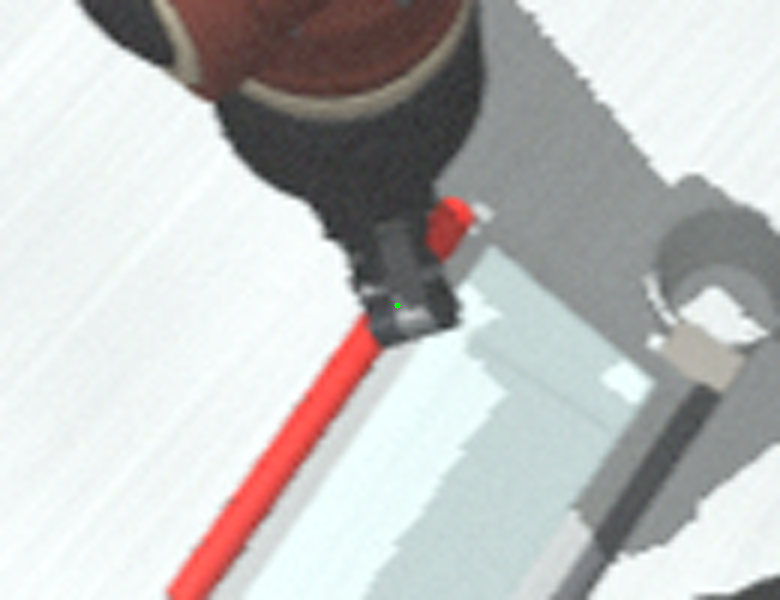

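View pics/z9.png

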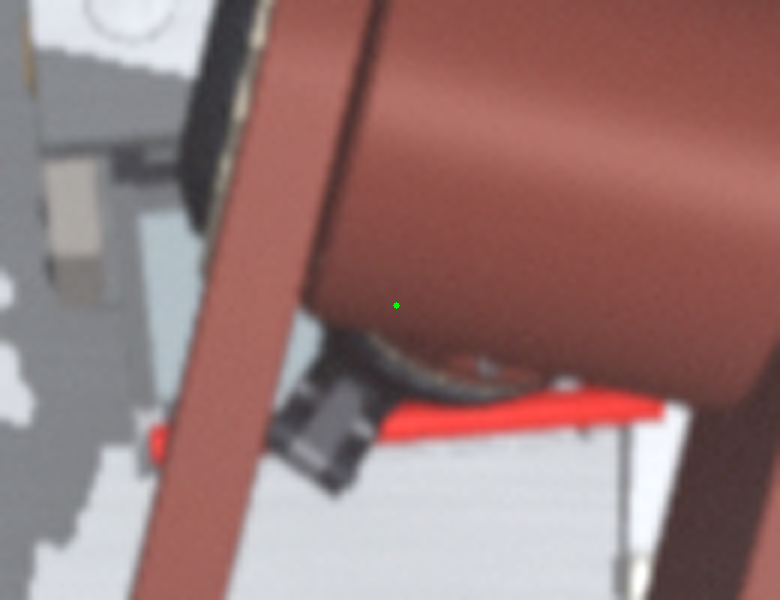

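```bash
python3 - <<'E'
from h import *
from scipy.optimize import least_squares
T=shot('top','t6.png');S=shot('scene','s6.png');st()
p=ctrl.get_obs()['tool_pos'];print(proj(S,p),proj(T,p))
f=lambda uS,uT:least_squares(lambda X:np.r_[proj(S,X)-uS,proj(T,X)-uT],[.6,0,.3])
r=f([279,228],[354,254]);print(r.x,r.fun)
for im,n in((S,'s6c.png'),(T,'t6c.png')):
    a=cv2.resize(im['color'][:,:,::-1][130:330,200:460],None,fx=3,fy=3)
    cv2.circle(a,tuple(int(v) for v in (proj(im,p)-[200,130])*3),3,(0,255,0),-1)
    cv2.imwrite('pics/'+n,a)
E
```

```text
t 6.33 pos [ 0.5257 -0.0424  0.3624] jaw -34.26 tilt [ 0.013 -0.007 -1.   ] F [ 0.71 -0.44 -0.17] M [-0.015  0.003  0.051] op -0.0002 q6 21.6
[276.97672132 224.69595641] [363.4813915  231.11484162]
[ 0.49746923 -0.02762588  0.25698281] [-4.9441659   0.74960353 -3.53461129 -3.2644319 ]
```

View pics/t6c.png

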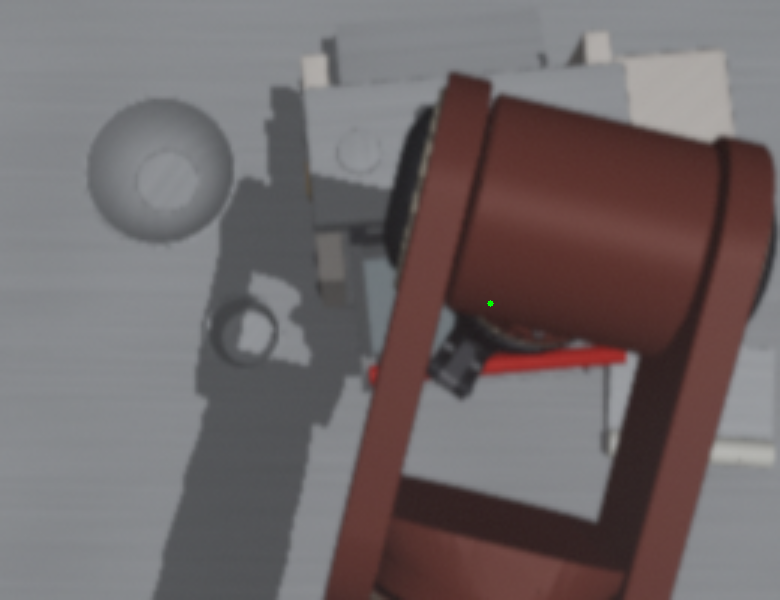

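View pics/s6c.png

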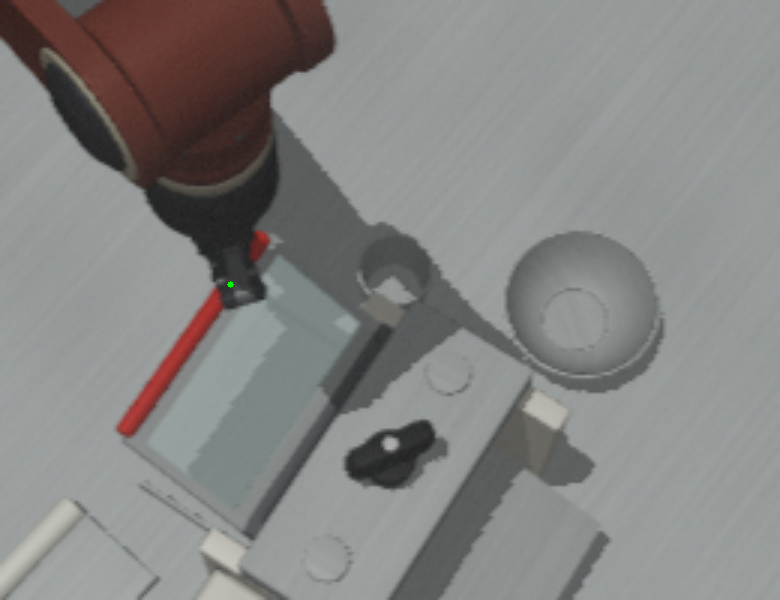

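```bash
python3 - <<'E'
from h import *
from scipy.optimize import least_squares
T=ctrl.get_image('top');S=ctrl.get_image('scene')
d=np.array([np.cos(np.radians(-34.3)),np.sin(np.radians(-34.3)),0])
for h in (0,.0145,.025,.035):
    r=least_squares(lambda X:np.r_[proj(S,X+h*d)-[281.7,231.7],proj(T,X-h*d)-[354,261]],[.6,0,.3]);print(h,r.x,r.fun)
for im,n,(x0,y0) in((S,'s7c.png',(255,200)),(T,'t7c.png',(330,225))):
    a=cv2.resize(im['color'][:,:,::-1][y0:y0+50,x0:x0+60],None,fx=13,fy=13,interpolation=cv2.INTER_CUBIC)
    cv2.imwrite('pics/'+n,np.clip(a*2.0,0,255))
st()
E
```

```text
0 [ 0.49043959 -0.02578921  0.21348571] [-8.33469237  1.242169   -6.02750201 -5.58325519]
0.0145 [ 0.497465   -0.03091716  0.27902874] [-7.41706547  1.03625256 -5.21125686 -4.91462536]
0.025 [ 0.50257442 -0.03458146  0.3263725 ] [-6.65713736  0.88010641 -4.56920046 -4.37207307]
0.035 [ 0.50746152 -0.03802726  0.37135343] [-5.84413767  0.72685014 -3.91392222 -3.8023552 ]
t 6.42 pos [ 0.5258 -0.0424  0.362 ] jaw -34.26 tilt [ 0.012 -0.007 -1.   ] F [-0.03 -0.42 -0.07] M [ 0.028  0.041 -0.016] op 0.0001 q6 21.7[ WARN:0@2.655] global loadsave.cpp:1063 imwrite_ Unsupported depth image for selected encoder is fallbacked to CV_8U.
```

View pics/t7c.png

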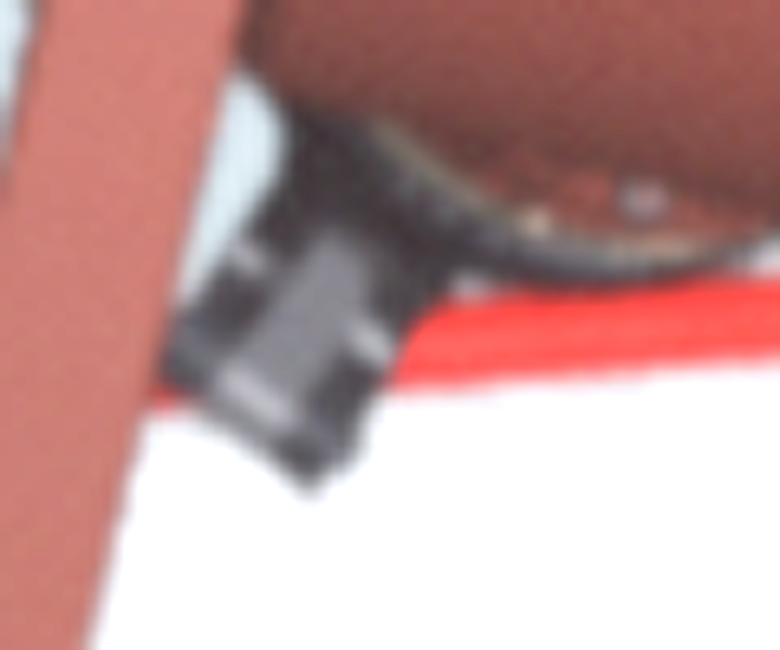

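View pics/s7c.png

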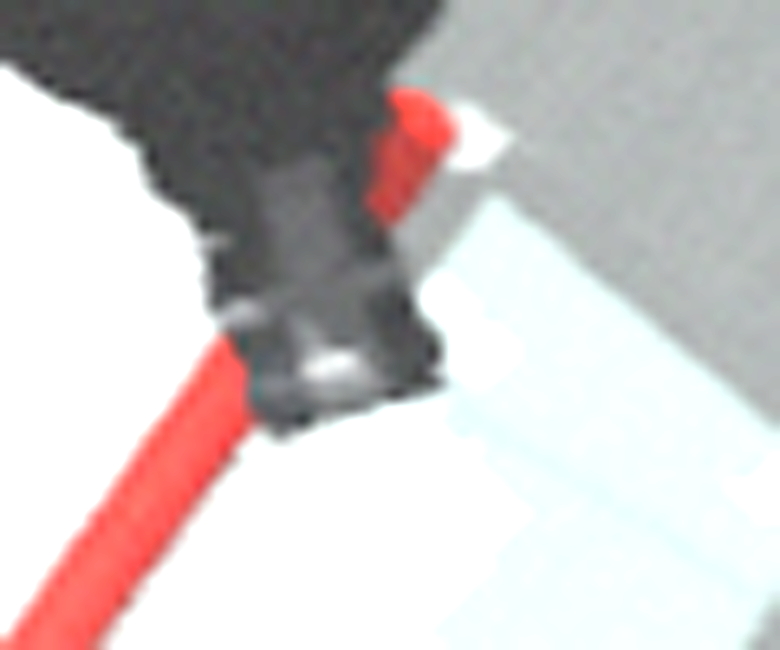

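```bash
python3 - <<'E'
from h import *
T=ctrl.get_image('top');S=ctrl.get_image('scene')
p=ctrl.get_obs()['tool_pos']
d=np.array([np.cos(np.radians(-34.3)),np.sin(np.radians(-34.3)),0]);e=np.array([-d[1],d[0],0])
for im,n,(x0,y0) in((S,'s8c.png',(215,130)),(T,'t8c.png',(320,150))):
    a=cv2.resize(im['color'][:,:,::-1][y0:y0+130,x0:x0+150],None,fx=5,fy=5,interpolation=cv2.INTER_CUBIC)
    a=np.clip(a*1.6,0,255).astype(np.uint8)
    q=lambda X:tuple(int(v) for v in (proj(im,X)-[x0,y0]+.5)*5)
    cv2.line(a,q(p),q(p+[0,0,.16]),(0,255,0),1)
    # pads box closed: |k|<.0145,|w|<.011, z 0...04 ; body box z .073..
    for (kk,ww,z0,z1,col) in ((.0145,.011,0,.045,(255,0,255)),(.0425,.038,.073,.14,(0,255,255))):
        for z in(z0,z1):
            P=[q(p+d*a_*kk+e*b_*ww+[0,0,z]) for a_,b_ in((1,1),(1,-1),(-1,-1),(-1,1))]
            cv2.polylines(a,[np.array(P)],True,col,1)
    cv2.putText(a,'+k',q(p+d*.05),0,.5,(0,0,255),1)
    cv2.imwrite('pics/'+n,a)
E
```

```text
(no output)
```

View pics/s8c.png

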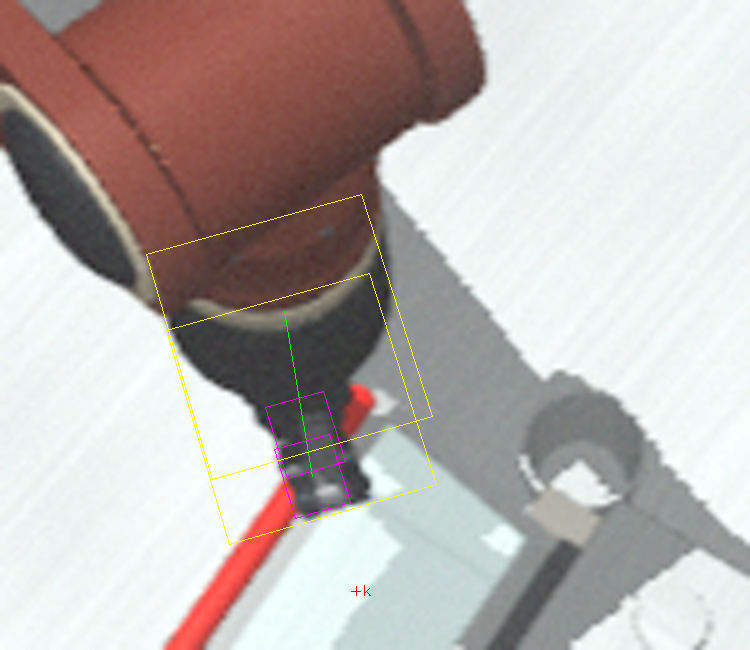

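View pics/t8c.png

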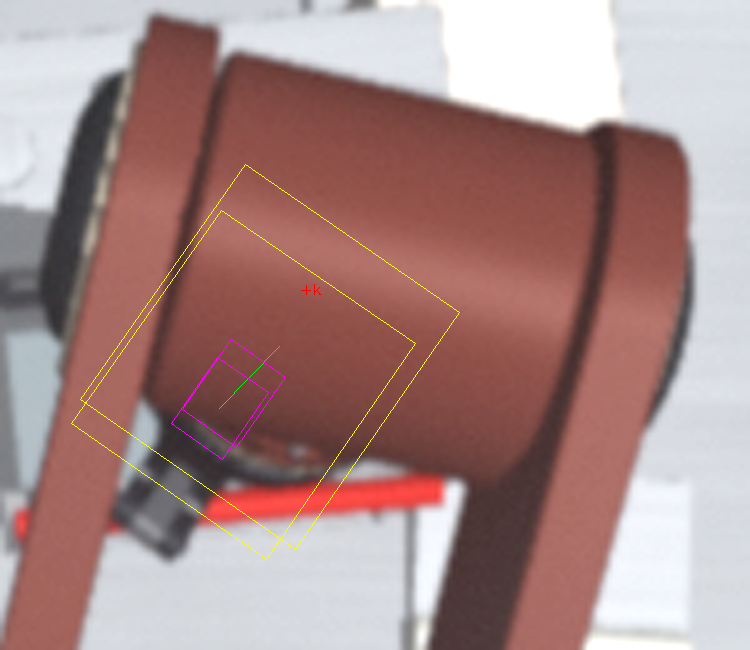

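```bash
python3 - <<'E'
from h import *
T=ctrl.get_image('top');S=ctrl.get_image('scene')
print(T['shot'],T['t'],T['R'],S['t'],T['camera_matrix'],S['camera_matrix'])
for z in (.2,.25,.3,.36,.4,.45): print(z,ray(S,(280,230),z)[:2].round(4),ray(T,(351,258),z)[:2].round(4))
for n,im in(('T',T),('S',S)):
    for q in('bowl','cup','scraper'):
        for dd in ctrl.spot_in(im,q)[:1]:
            b=dd['bbox'];u=((b[0]+b[2])/2,(b[1]+b[3])/2);print(n,q,round(dd['p'],2),ray(im,u,.03)[:2].round(3))
E
```

```text
25 [0.02765204 0.5515252  1.0904971 ] [[ 0.01500628 -0.99987491  0.0049969 ]
 [-0.99481208 -0.01543281 -0.10055226]
 [ 0.1006168  -0.00346206 -0.99491923]] [-0.46492856 -0.25626411  1.60564856] [[441.39370644   0.         318.53244373]
 [  0.         441.39370644 235.16258722]
 [  0.           0.           1.        ]] [[604.530206     0.         317.96515251]
 [  0.         604.530206   239.5848314 ]
 [  0.           0.           1.        ]]
0.2 [ 0.4937 -0.0085] [ 0.4858 -0.0332]
0.25 [ 0.507  -0.0204] [ 0.4833 -0.0294]
0.3 [ 0.5204 -0.0322] [ 0.4808 -0.0255]
0.36 [ 0.5363 -0.0465] [ 0.4777 -0.0208]
0.4 [ 0.547 -0.056] [ 0.4757 -0.0177]
0.45 [ 0.5603 -0.0678] [ 0.4732 -0.0138]
T bowl 0.83 [0.669 0.202]
T cup 0.77 [0.531 0.124]
T scraper 0.65 [ 0.481 -0.241]
S bowl 0.89 [0.668 0.202]
S cup 0.94 [0.529 0.13 ]
S scraper 0.98 [ 0.499 -0.255]
```

step_arm --pt "1 0 0 0 0" --pt "1 0 0 0 0" --pt "1 0 0 0 0" --pt "1 0 0 0 0" --pt "1 0 0 0 0"

```text
t: 7.55
tool_pos: [0.525, -0.0423, 0.3626]
tool_rot: [2.766, 1.462, 0.014]
contact_force: [-0.0, 0.3, 0.0]
opening: 0.0853
```

```bash
cat > ov.py <<'E'
from h import *
import sys
def ov(tag,op,s=5,w=150,hh=130):
    T=ctrl.get_image('top');S=ctrl.get_image('scene');st()
    o=ctrl.get_obs();p=o['tool_pos'];M=Ro.from_rotvec(o['tool_rot']).as_matrix();d=M[:,1];e=M[:,0]
    for im,n in((S,'s'),(T,'t')):
        u=proj(im,p).astype(int);x0,y0=u[0]-w//2,u[1]-hh//2
        a=cv2.resize(im['color'][:,:,::-1][y0:y0+hh,x0:x0+w],None,fx=s,fy=s,interpolation=cv2.INTER_CUBIC)
        a=np.clip(a*1.6,0,255).astype(np.uint8); b=a.copy()
        q=lambda X:tuple(int(v) for v in (proj(im,X)-[x0,y0]+.5)*s)
        cv2.circle(a,q(p),3,(0,255,0),-1)
        for sg in (1,-1):
            for z in (0,.04):
                P=[q(p+d*sg*kk+e*ww+[0,0,z]) for kk,ww in((op/2,.011),(op/2,-.011),(op/2+.0145,-.011),(op/2+.0145,.011))]
                cv2.polylines(a,[np.array(P)],True,(255,0,255) if sg>0 else (0,200,255),1)
        cv2.imwrite(f'pics/{tag}{n}.png',a)
E
python3 -c "
from ov import *
ov('o1',.085)"
```

```text
t 7.65 pos [ 0.525  -0.0423  0.3626] jaw -34.28 tilt [ 0.013 -0.007 -1.   ] F [ 0.23  0.19 -0.49] M [ 0.026 -0.002  0.028] op 0.085 q6 21.7
```

View pics/o1s.png

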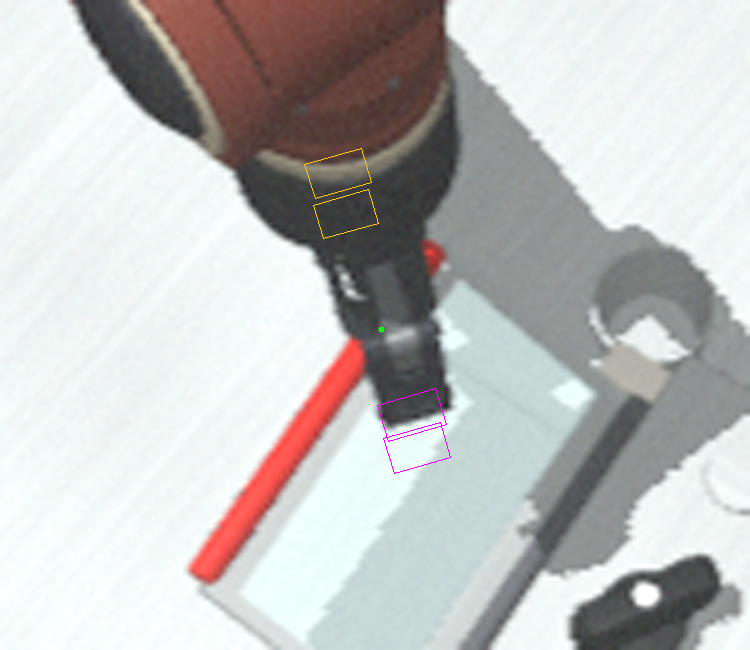

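View pics/o1t.png

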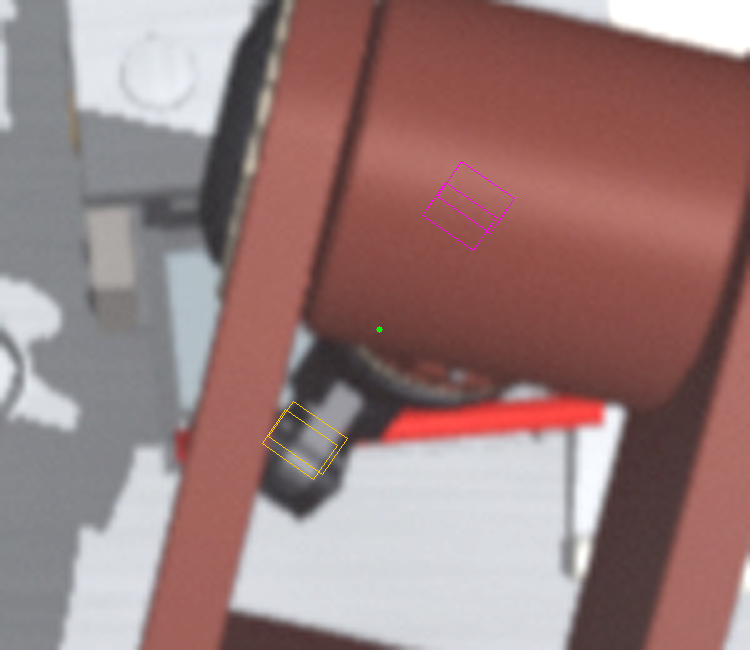

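```bash
python3 - <<'E'
from knob import *
S=ctrl.get_image('scene');v,c,d=fitknob([S]); print(v,np.degrees(v[2]),c)
o=[np.hstack([dd,rend(im,*v,bb=bb)]) for im,bb,dd,w in d]
cv2.imwrite('pics/k2.png',cv2.resize((np.vstack(o)*255).astype(np.uint8),None,fx=5,fy=5,interpolation=0))
# refit s0
im=dict(S);im['color']=cv2.imread('pics/scene0.png')[:,:,::-1];v,c,d=fitknob([im]); print(v,np.degrees(v[2]),c)
for f in('s1','s2','s4'):
    pass
E
```

```text
[ 0.65716864 -0.04502231  1.08938407] 62.41710941173753 121.96470588235294
[ 0.65720021 -0.04508275  1.09027387] 62.46809153584389 78.46274509803922
```

View pics/k2.png

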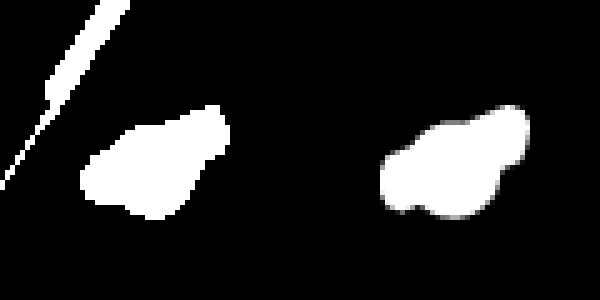

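```bash
python3 - <<'E'
from h import *
T=ctrl.get_image('top');S=ctrl.get_image('scene')
p=ctrl.get_obs()['tool_pos'];d=np.array([.826,-.563,0])
J=lambda im,X:np.array([(proj(im,X+h)-proj(im,X))/.001 for h in np.eye(3)*.001]).T
A=np.vstack([J(S,p+d*.05),J(T,p-d*.05)]);b=np.array([-.4,-8,-2.6,8])
x,r,_,_=np.linalg.lstsq(A,b,rcond=None);print(x,A@x-b); print(A)
E
python3 - <<'E'
import cv2
for n in('s1','t1'):
    a=cv2.imread(f'pics/{n}.png'); cv2.imwrite(f'pics/{n}f.png',a)
E
```

```text
[-0.01204262  0.00747245  0.0058999 ] [-2.16320869  0.26503282 -1.45837554 -1.43355709]
[[ 411.04569774  339.29435254  -25.17034395]
 [ 317.10083094 -396.50230704 -161.59579477]
 [   4.77754081 -566.81512433   39.77286369]
 [-566.49501725   -8.66467323  -32.35535939]]
```

View pics/t1f.png

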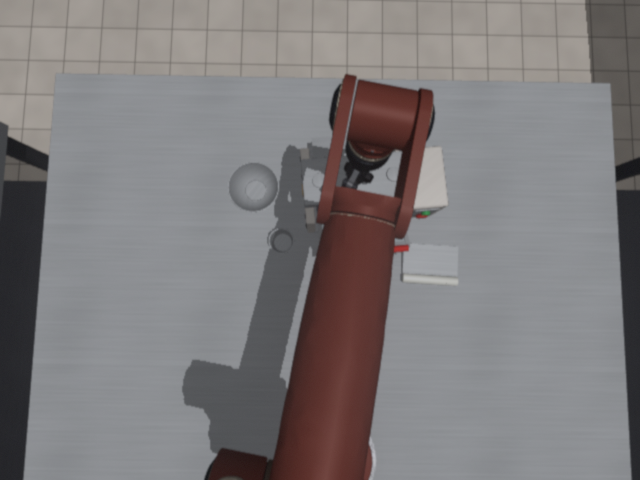

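View pics/s1f.png

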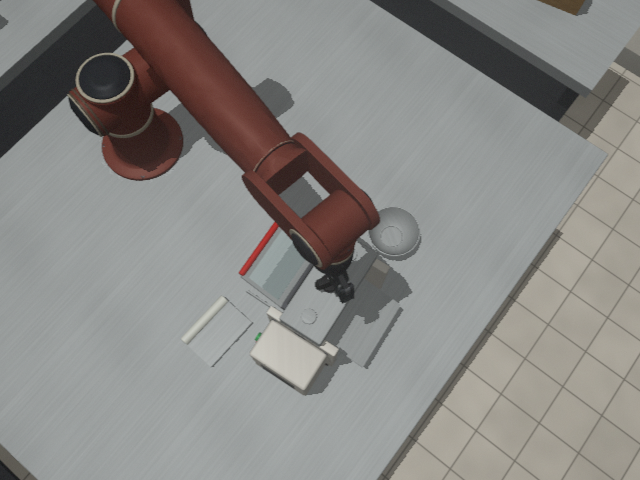

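step_arm --pt "0 0.044 0 0 2.7" --pt "0 0.044 0 0 2.7" --pt "0 0.042 0 0 2.7" --pt "0 0 0 0 0" --pt "0 0 0 -0.03 0" --pt "0 0 0 -0.02 0" --pt "0 0 0 -0.01 0" --pt "0 0 0 0 0"

```text
t: 8.8
tool_pos: [0.6569, -0.0424, 0.3017]
tool_rot: [2.653, 1.658, 0.016]
contact_force: [0.1, -0.2, -0.2]
opening: 0.0002
```

```bash
python3 -c "
from ov import *
ov('o2',0,7,100,85)"
```

```text
t 8.90 pos [ 0.6576 -0.0424  0.3034] jaw -26.0 tilt [ 0.018 -0.006 -1.   ] F [-0.2   0.51 -0.15] M [-0.013 -0.021 -0.03 ] op -0.0002 q6 15.9
```

View pics/o2s.png

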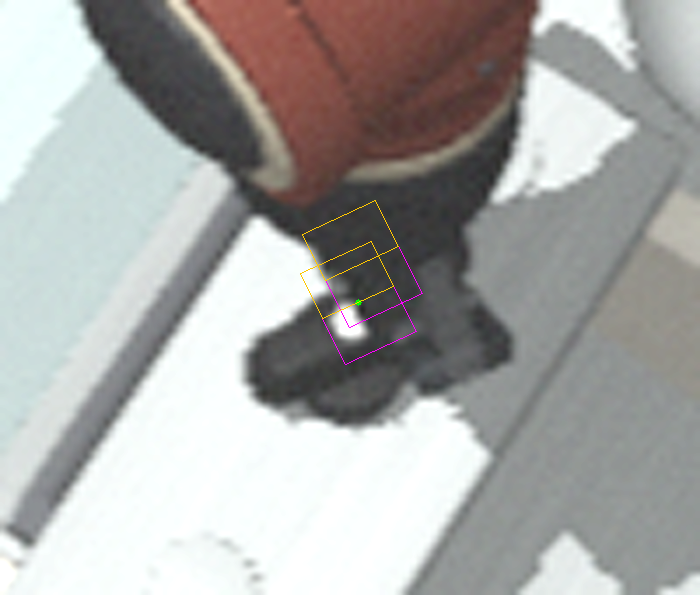

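View pics/o2t.png

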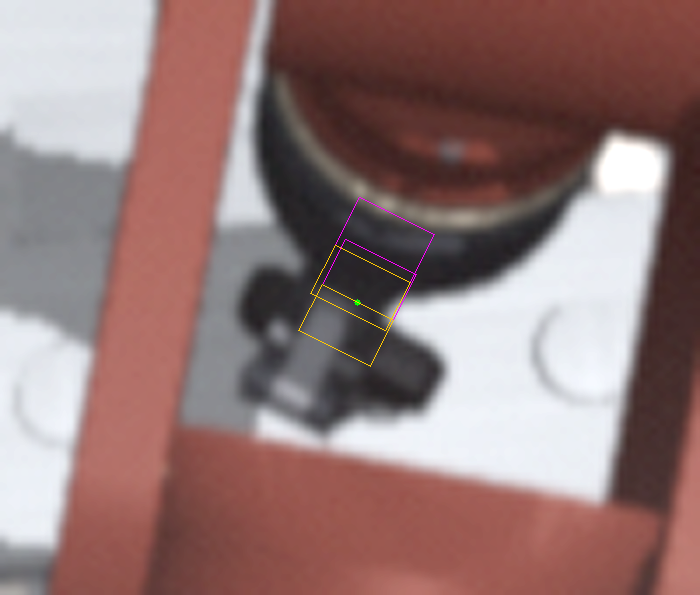

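```bash
python3 - <<'E'
from h import *
from scipy.optimize import least_squares
T=ctrl.get_image('top');S=ctrl.get_image('scene')
p=ctrl.get_obs()['tool_pos'];a=np.radians(-26);d=np.array([np.cos(a),np.sin(a),0])
o=lambda im:proj(im,p).astype(int)-[50,42]
uS=np.array([465,365])/7+o(S);uT=np.array([285,410])/7+o(T);print(uS,uT)
for h in(0,.0145,.03,.04):
    r=least_squares(lambda X:np.r_[proj(S,X+h*d)-uS,proj(T,X-h*d)-uT],p);print(h,r.x,r.fun)
for z in(.25,.3,.35,.4): print(z,ray(S,uS,z)[:2],ray(T,uT,z)[:2])
print(proj(T,(0,0,0)),proj(S,(0,0,0)),proj(S,(0,0,.1)))
E
```

```text
[346.42857143 284.14285714] [350.71428571 182.57142857]
0 [ 0.66758336 -0.02010764  0.16828736] [-7.37236095  1.84963369 -6.05579111 -4.99798044]
0.0145 [ 0.66391431 -0.02524486  0.23091493] [-6.02730767  1.43146987 -4.80204921 -4.06908366]
0.03 [ 0.66009051 -0.03059526  0.29743025] [-4.35341973  0.96410766 -3.34269061 -2.92361073]
0.04 [ 0.6576894  -0.03395831  0.34006493] [-3.11714244  0.65464952 -2.33064472 -2.08519649]
0.25 [ 0.68702242 -0.02586773] [ 0.6380789  -0.02758778]
0.3 [ 0.69280945 -0.03750657] [ 0.62687156 -0.02379551]
0.35 [ 0.69859649 -0.0491454 ] [ 0.61566423 -0.02000324]
0.4 [ 0.70438352 -0.06078424] [ 0.6044569  -0.01621097]
[329.72498943 458.40000044] [142.91853139 143.10083237] [132.16947527 124.36499666]
```

step_arm --pt "0 0 0 -0.01 0" --pt "0 0 0 -0.006 0" --pt "0 0 0 0 0"

```text
t: 9.38
tool_pos: [0.6584, -0.0426, 0.288]
tool_rot: [2.65, 1.656, 0.022]
contact_force: [-0.0, -0.8, 0.2]
opening: -0.0004
```

step_arm --pt "0 0 0 -0.004 0" --pt "0 0 0 0 0"

```text
t: 9.62
tool_pos: [0.6584, -0.0425, 0.2836]
tool_rot: [2.65, 1.656, 0.022]
contact_force: [-0.6, -0.3, -0.7]
opening: -0.0001
```

step_arm --pt "0 0 0 -0.004 0" --pt "0 0 0 0 0"

```text
t: 9.88
tool_pos: [0.6584, -0.0425, 0.2794]
tool_rot: [2.65, 1.656, 0.022]
contact_force: [-0.5, -0.2, -0.0]
opening: 0.0001
```

step_arm --pt "0 0 0 -0.004 0" --pt "0 0 0 0 0"

```text
t: 10.12
tool_pos: [0.6585, -0.0425, 0.2752]
tool_rot: [2.65, 1.656, 0.022]
contact_force: [0.3, -0.4, -0.5]
opening: 0.0001
```

step_arm --pt "0 0 0 -0.004 0" --pt "0 0 0 0 0"

```text
t: 10.38
tool_pos: [0.6585, -0.0426, 0.2709]
tool_rot: [2.65, 1.656, 0.022]
contact_force: [-0.1, 0.3, -0.0]
opening: 0.0002
```

step_arm --pt "0 0 0 -0.004 0" --pt "0 0 0 0 0"

```text
t: 10.62
tool_pos: [0.6585, -0.0426, 0.2666]
tool_rot: [2.65, 1.656, 0.022]
contact_force: [0.2, 0.2, 0.5]
opening: 0.0002
```

step_arm --pt "0 0 0 -0.004 0" --pt "0 0 0 0 0"

```text
t: 10.88
tool_pos: [0.6585, -0.0425, 0.2624]
tool_rot: [2.65, 1.656, 0.022]
contact_force: [-0.1, 0.0, -0.4]
opening: 0.0003
```

step_arm --pt "0 0 0 -0.004 0" --pt "0 0 0 0 0"

```text
t: 11.12
tool_pos: [0.6585, -0.0425, 0.2581]
tool_rot: [2.65, 1.656, 0.022]
contact_force: [-0.1, 0.0, -0.6]
opening: -0.0003
```

```bash
python3 -c "
from ov import *
ov('o3',0,8,80,70)"
```

```text
t 11.22 pos [ 0.6587 -0.0426  0.2587] jaw -26.0 tilt [ 0.022 -0.007 -1.   ] F [ 0.68  0.49 -0.89] M [ 0.031  0.066 -0.068] op -0.0001 q6 15.9
```

View pics/o3s.png

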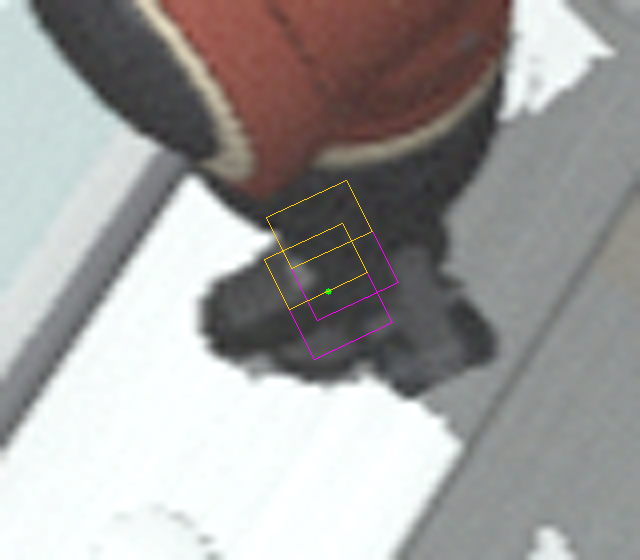

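View pics/o3t.png

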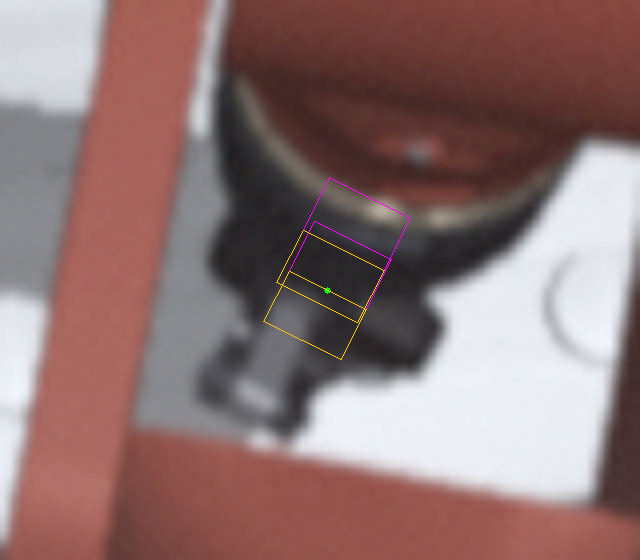

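step_arm --pt "0 0 0 -0.004 0" --pt "0 0 0 0 0"

```text
t: 11.48
tool_pos: [0.6588, -0.0426, 0.2546]
tool_rot: [2.649, 1.656, 0.024]
contact_force: [0.6, 1.0, -0.4]
opening: -0.0001
```

step_arm --pt "0 0 0 -0.003 0" --pt "0 0 0 0 0"

```text
t: 11.72
tool_pos: [0.6588, -0.0426, 0.2514]
tool_rot: [2.649, 1.656, 0.024]
contact_force: [-0.9, -0.1, -0.4]
opening: -0.0
```

step_arm --pt "0 0 0 -0.003 0" --pt "0 0 0 0 0"

```text
t: 11.98
tool_pos: [0.6588, -0.0426, 0.2482]
tool_rot: [2.649, 1.656, 0.024]
contact_force: [-0.6, -0.1, -0.8]
opening: 0.0002
```

step_arm --pt "0 0 0 -0.003 0" --pt "0 0 0 0 0"

```text
t: 12.22
tool_pos: [0.6597, -0.0428, 0.2478]
tool_rot: [2.647, 1.654, 0.028]
contact_force: [0.2, -0.3, -0.0]
opening: 0.0002
```

```bash
python3 -c "
from h import *
o=ctrl.get_obs();print(o['q'].round(3),o['dq'].round(3),o['effort'].round(2));st()"
```

```text
[-0.176  0.092  1.483 -0.003  1.54   0.278] [ 0.002 -0.003 -0.005  0.002  0.001  0.   ] [ 1.000e-02 -4.211e+01 -3.802e+01 -1.000e-02 -6.000e-02  0.000e+00]
t 12.22 pos [ 0.6597 -0.0428  0.2478] jaw -26.0 tilt [ 0.026 -0.007 -1.   ] F [ 0.17 -0.3  -0.05] M [-0.014  0.01   0.012] op 0.0002 q6 15.9
```

step_arm --pt "0 0 0 0.008 0" --pt "0 0 0 0.008 0" --pt "0 0 0 0 0"

```text
t: 12.6
tool_pos: [0.6598, -0.0428, 0.2648]
tool_rot: [2.647, 1.654, 0.028]
contact_force: [-1.1, 0.9, 0.5]
opening: -0.0001
```

```bash
python3 -c "
from h import *
o=ctrl.get_obs();print(o['q'].round(3),o['dq'].round(3),o['effort'].round(2));st()
S=ctrl.get_image('scene');T=ctrl.get_image('top')
for f,im in(('s',S),('t',T)): cv2.imwrite('pics/q'+f+'.png',im['color'][:,:,::-1])
"
```

```text
[-0.176  0.086  1.462 -0.003  1.567  0.278] [-0.     0.005  0.009  0.001  0.004  0.001] [-0.000e+00 -4.166e+01 -3.790e+01 -1.000e-02 -6.000e-02 -0.000e+00]
t 12.60 pos [ 0.6598 -0.0428  0.2648] jaw -26.0 tilt [ 0.026 -0.007 -1.   ] F [-1.09  0.89  0.5 ] M [-0.013  0.032  0.035] op -0.0001 q6 15.9
```

```bash
python3 -c "
import cv2,numpy as np
for f,(x,y) in (('s',(300,235)),('t',(320,135))):
    a=cv2.imread('pics/q%s.png'%f)[y:y+80,x:x+80]
    a=cv2.resize(a,None,fx=7.5,fy=7.5,interpolation=cv2.INTER_LANCZOS4)
    a=255*(np.clip(a.astype(float)/160,0,1))**.6
    cv2.imwrite('pics/q%sz.png'%f,a.astype(np.uint8))
"
```

```text
(no output)
```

View pics/qsz.png

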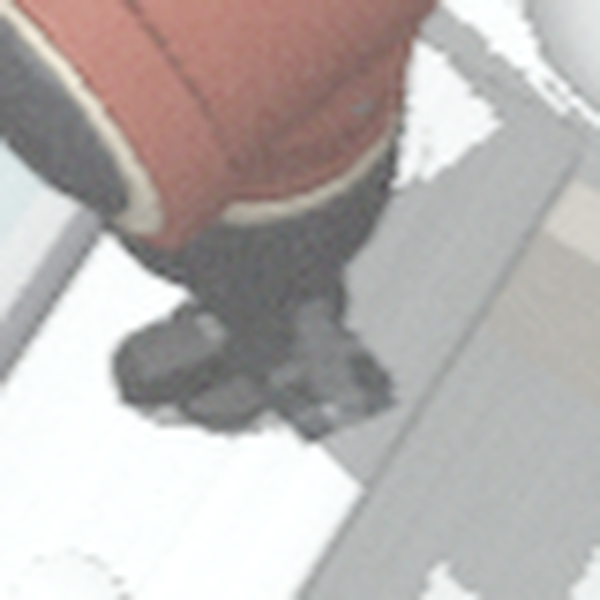

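View pics/qtz.png

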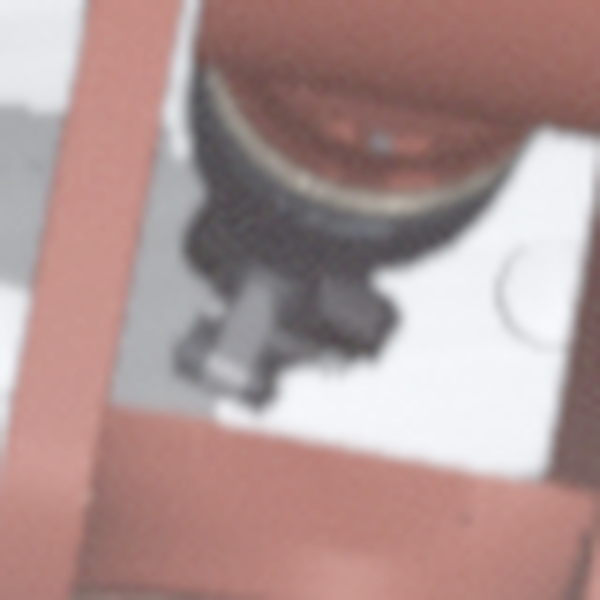

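```bash
python3 - <<'E'
from h import *
from scipy.optimize import least_squares
T=ctrl.get_image('top');S=ctrl.get_image('scene')
def go(uS,uT,yaw,z,p):
    a=np.radians(yaw);d=np.array([np.cos(a),np.sin(a),0])
    r=least_squares(lambda X:np.r_[proj(S,np.r_[X[:2],z]+X[2]*d)-uS,proj(T,np.r_[X[:2],z]-X[2]*d)-uT],np.r_[p[:2],.03])
    D=r.x[:2]-p[:2]; print(r.x.round(4),r.fun.round(1),'k off',(D@d[:2]).round(4),'w off',(D@[-d[1],d[0]]).round(4))
for z in(.362,.375,.39,.41): go((284,242.6),(348,269),-34.3,z,(.525,-.0423))
print('closed away')
for z in(.362,.375,.39,.41): go((282,232.4),(352,260),-34.3,z,(.525,-.0423))
print('closed knob')
for z in(.303,.32,.34,.36): go((346.4,284.1),(350.7,182.6),-26,z,(.6576,-.0424))
print('now')
uS=np.array([330,425])/7.5+[300,235];uT=np.array([225,390])/7.5+[320,135]
for z in(.265,.28,.3,.32): go(uS,uT,-26,z,(.6598,-.0428))
p=np.array([.6598,-.0428,.2648])
for im,o in((S,(300,235)),(T,(320,135))): print([((proj(im,p+[0,0,z])-o)*7.5).astype(int).tolist() for z in(0,.03,.073,.1,.15)])
E
```

```text
[ 0.5082 -0.0391  0.0546] [-5.1  1.5 -4.  -2.8] k off -0.0157 w off -0.0068
[ 0.5096 -0.0401  0.0572] [-4.8  1.5 -3.8 -2.7] k off -0.0139 w off -0.0069
[ 0.5113 -0.0413  0.0601] [-4.5  1.4 -3.6 -2.5] k off -0.0119 w off -0.0069
[ 0.5135 -0.0428  0.064 ] [-4.1  1.3 -3.2 -2.3] k off -0.0092 w off -0.0069
closed away
[ 0.5082 -0.0359  0.0358] [-4.7  1.4 -3.8 -2.6] k off -0.0175 w off -0.0042
[ 0.5096 -0.0369  0.0386] [-4.5  1.4 -3.6 -2.5] k off -0.0157 w off -0.0042
[ 0.5112 -0.0381  0.0418] [-4.2  1.3 -3.3 -2.3] k off -0.0137 w off -0.0043
[ 0.5134 -0.0396  0.0461] [-3.8  1.2 -3.  -2.1] k off -0.0111 w off -0.0043
closed knob
[ 0.6597 -0.031   0.0334] [-3.7  1.9 -3.7 -1.9] k off -0.0031 w off 0.0111
[ 0.6587 -0.0324  0.0371] [-3.3  1.7 -3.2 -1.6] k off -0.0034 w off 0.0095
[ 0.6576 -0.034   0.0415] [-2.8  1.4 -2.7 -1.4] k off -0.0037 w off 0.0076
[ 0.6565 -0.0355  0.0459] [-2.2  1.1 -2.1 -1.1] k off -0.004 w off 0.0057
now
[ 0.6601 -0.0349  0.0353] [-2.8  1.4 -2.8 -1.4] k off -0.0032 w off 0.0072
[ 0.6593 -0.036   0.0384] [-2.4  1.2 -2.4 -1.2] k off -0.0034 w off 0.0059
[ 0.6583 -0.0375  0.0426] [-1.9  1.  -1.9 -1. ] k off -0.0037 w off 0.0041
[ 0.6572 -0.0389  0.0468] [-1.4  0.7 -1.4 -0.7] k off -0.004 w off 0.0023
[[232, 341], [235, 312], [239, 268], [242, 239], [248, 181]]
[[291, 266], [302, 238], [319, 194], [331, 163], [355, 102]]
```

step_arm --pt "0 0.0036 -0.0018 0 0" --pt "0 0.0036 -0.0018 0 0" --pt "0 0 0 0 0"

```text
t: 13.18
tool_pos: [0.6666, -0.0465, 0.2622]
tool_rot: [2.65, 1.656, 0.024]
contact_force: [-0.3, 0.0, -0.2]
opening: 0.0001
```

step_arm --pt "0 0.0036 -0.0018 0 0" --pt "0 0 0 0 0"

```text
t: 13.42
tool_pos: [0.6704, -0.0485, 0.262]
tool_rot: [2.65, 1.655, 0.023]
contact_force: [-0.0, -0.3, 0.1]
opening: -0.0002
```

step_arm --pt "0 0.0036 -0.0018 0 0" --pt "0 0 0 0 0"

```text
t: 13.68
tool_pos: [0.6743, -0.0504, 0.2621]
tool_rot: [2.65, 1.655, 0.024]
contact_force: [0.1, 0.1, 0.1]
opening: 0.0002
```

```bash
cat > zz.py <<'E'
from h import *
def zz(tag):
    S=ctrl.get_image('scene');T=ctrl.get_image('top');st()
    out=[]
    for im,(x,y) in((S,(290,235)),(T,(320,125))):
        a=im['color'][y:y+75,x:x+75,::-1]
        a=cv2.resize(a,(400,400),interpolation=cv2.INTER_LANCZOS4)
        out.append((255*(np.clip(a.astype(float)/170,0,1))**.6).astype(np.uint8))
    cv2.imwrite(f'pics/{tag}.png',np.hstack(out))
E
python3 -c "
from zz import *
zz('y1')"
```

```text
t 13.78 pos [ 0.6742 -0.0503  0.2621] jaw -26.0 tilt [ 0.022 -0.007 -1.   ] F [ 0.05 -0.23  0.75] M [ 0.011 -0.008  0.007] op -0.0 q6 15.5
```

View pics/y1.png

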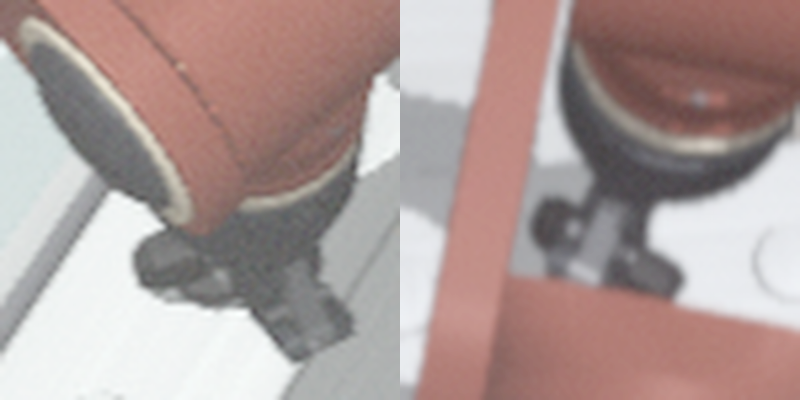

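step_arm --pt "0 0 0 0.05 0" --pt "0 -0.022 0.053 0 0" --pt "0 0 0 0 0" --pt "0 0 0 -0.03 0" --pt "0 0 0 -0.03 0" --pt "0 0 0 0 0"

```text
t: 14.52
tool_pos: [0.6519, 0.0028, 0.2523]
tool_rot: [2.65, 1.654, 0.025]
contact_force: [-0.3, -0.2, -0.8]
opening: 0.0001
```

step_arm --pt "0 0 0 -0.004 0" --pt "0 0 0 -0.004 0" --pt "0 0 0 0 0"

```text
t: 14.9
tool_pos: [0.6536, 0.0017, 0.2474]
tool_rot: [2.648, 1.651, 0.03]
contact_force: [0.7, -0.2, -0.1]
opening: 0.0001
```

step_arm --pt "0 0 0 -0.004 0" --pt "0 0 0 0 0"

```text
t: 15.15
tool_pos: [0.6541, 0.0016, 0.2443]
tool_rot: [2.647, 1.651, 0.032]
contact_force: [-0.6, 0.1, 0.5]
opening: -0.0001
```

step_arm --pt "0 0 0 -0.004 0" --pt "0 0 0 0 0"

```text
t: 15.4
tool_pos: [0.6541, 0.0016, 0.2402]
tool_rot: [2.646, 1.651, 0.033]
contact_force: [1.0, 0.8, 0.6]
opening: 0.0001
```

step_arm --pt "0 0 0 -0.004 0" --pt "0 0 0 0 0"

```text
t: 15.65
tool_pos: [0.654, 0.0017, 0.2358]
tool_rot: [2.646, 1.651, 0.032]
contact_force: [0.4, 0.1, -0.7]
opening: -0.0001
```

step_arm --pt "0 0 0 -0.004 0" --pt "0 0 0 0 0"

```text
t: 15.9
tool_pos: [0.654, 0.0016, 0.2314]
tool_rot: [2.647, 1.651, 0.032]
contact_force: [0.5, -0.0, -1.2]
opening: -0.0001
```

step_arm --pt "0 0 0 -0.003 0" --pt "0 0 0 0 0"

```text
t: 16.15
tool_pos: [0.654, 0.0017, 0.2282]
tool_rot: [2.647, 1.651, 0.032]
contact_force: [-0.0, -0.6, -0.4]
opening: -0.0002
```

step_arm --pt "0 0 0 -0.003 0" --pt "0 0 0 0 0"

```text
t: 16.4
tool_pos: [0.654, 0.0017, 0.225]
tool_rot: [2.646, 1.651, 0.032]
contact_force: [0.3, 0.4, 0.1]
opening: -0.0001
```

step_arm --pt "0 0 0 -0.003 0" --pt "0 0 0 0 0"

```text
t: 16.65
tool_pos: [0.6541, 0.0017, 0.2219]
tool_rot: [2.646, 1.651, 0.033]
contact_force: [0.3, -0.8, -0.3]
opening: 0.0
```

```bash
python3 -c "
from zz import *
zz('y2'); o=ctrl.get_obs(); print(o['effort'].round(2),o['q'].round(3)); p=o['tool_pos']
S=ctrl.get_image('scene');T=ctrl.get_image('top')
print((proj(S,p)-[290,235])*400/75,(proj(T,p)-[320,125])*400/75)"
```

```text
t 16.75 pos [0.6543 0.0016 0.2224] jaw -26.1 tilt [ 0.03  -0.008 -1.   ] F [ 0.35 -0.37 -0.13] M [ 0.028 -0.017  0.012] op 0.0 q6 19.9
[-0.000e+00 -4.108e+01 -3.740e+01 -1.000e-02 -1.000e-01 -0.000e+00] [-0.109  0.084  1.534 -0.005  1.493  0.347]
[274.30963501 175.93518442] [ 85.20254187 280.95790135]
```

View pics/y2.png

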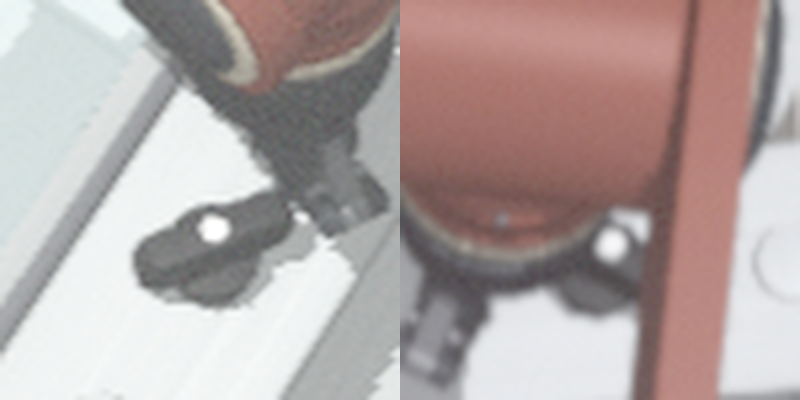

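step_arm --pt "0 0 0 -0.003 0" --pt "0 0 0 0 0"

```text
t: 17.1
tool_pos: [0.6544, 0.0016, 0.2194]
tool_rot: [2.646, 1.65, 0.034]
contact_force: [-0.4, -0.5, 0.2]
opening: 0.0004
```

step_arm --pt "0 0 0 -0.003 0" --pt "0 0 0 0 0"

```text
t: 17.35
tool_pos: [0.6544, 0.0016, 0.2161]
tool_rot: [2.646, 1.65, 0.034]
contact_force: [-0.6, -0.4, -0.3]
opening: -0.0
```

step_arm --pt "0 0 0 -0.003 0" --pt "0 0 0 0 0"

```text
t: 17.6
tool_pos: [0.6543, 0.0016, 0.2128]
tool_rot: [2.646, 1.65, 0.034]
contact_force: [-0.8, 0.2, -0.4]
opening: 0.0
```

step_arm --pt "0 0 0 -0.003 0" --pt "0 0 0 0 0"

```text
t: 17.85
tool_pos: [0.6543, 0.0016, 0.2096]
tool_rot: [2.646, 1.65, 0.034]
contact_force: [-0.4, -0.5, -0.3]
opening: -0.0002
```

step_arm --pt "0 0 0 -0.003 0" --pt "0 0 0 0 0"

```text
t: 18.1
tool_pos: [0.6543, 0.0016, 0.2064]
tool_rot: [2.646, 1.65, 0.034]
contact_force: [0.4, -0.1, -0.2]
opening: -0.0005
```

step_arm --pt "0 0 0 -0.004 0" --pt "0 0 0 -0.004 0" --pt "0 0 0 -0.003 0"

```text
t: 18.48
tool_pos: [0.6574, 0.0012, 0.2008]
tool_rot: [2.64, 1.647, 0.045]
contact_force: [0.6, -1.1, 7.8]
opening: -0.0001
```

step_arm --pt "0 0 0 -0.004 0" --pt "0 0 0 -0.003 0" --pt "0 0 0 -0.003 0"

```text
t: 18.85
tool_pos: [0.6605, 0.0012, 0.1971]
tool_rot: [2.634, 1.644, 0.058]
contact_force: [1.1, -0.1, 2.2]
opening: -0.0
```

```bash
python3 -c "
from zz import *
zz('y3'); 
S=shot('scene','y3s.png')"
```

```text
t 18.95 pos [0.6601 0.0018 0.195 ] jaw -26.07 tilt [ 0.049 -0.009 -0.999] F [ 3.15  3.64 -0.62] M [ 0.412 -0.298  0.129] op -0.0 q6 19.9
```

View pics/y3.png

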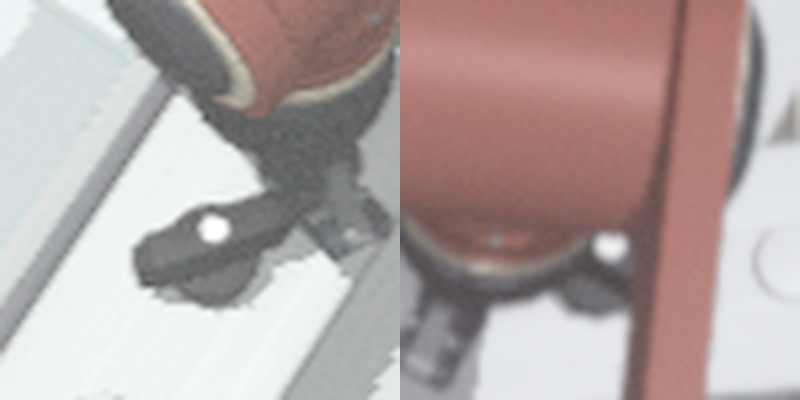

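View pics/y3s.png

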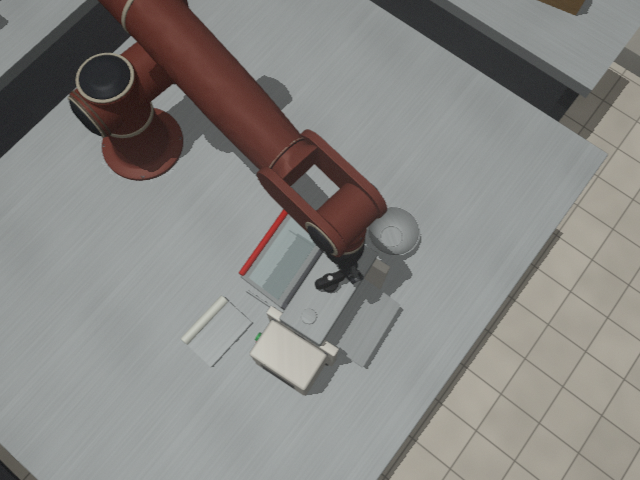

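step_arm --pt "1 0 0 0.05 0" --pt "1 0 0 0.05 0" --pt "1 -0.003 -0.044 0.01 0" --pt "1 0 0 0 0"

```text
t: 19.5
tool_pos: [0.6529, -0.0427, 0.3003]
tool_rot: [2.642, 1.651, 0.038]
contact_force: [-0.4, -0.5, -0.2]
opening: 0.0723
```

```bash
python3 -c "
from zz import *
zz('y4'); o=ctrl.get_obs();p=o['tool_pos']
S=ctrl.get_image('scene');T=ctrl.get_image('top')
print((proj(S,p)-[290,235])*400/75,(proj(T,p)-[320,125])*400/75+[400,0]);st()"
```

```text
t 19.60 pos [ 0.6528 -0.0405  0.2994] jaw -25.87 tilt [ 0.034 -0.008 -0.999] F [-0.2  -0.55 -0.86] M [ 0.005  0.048 -0.031] op 0.0848 q6 15.8
[209.91688445 202.62570174] [609.89389534 238.18706225]
t 19.70 pos [ 0.6526 -0.0397  0.2987] jaw -25.8 tilt [ 0.033 -0.008 -0.999] F [-0.47  0.06 -0.2 ] M [-0.009  0.047  0.003] op 0.0852 q6 15.8
```

View pics/y4.png

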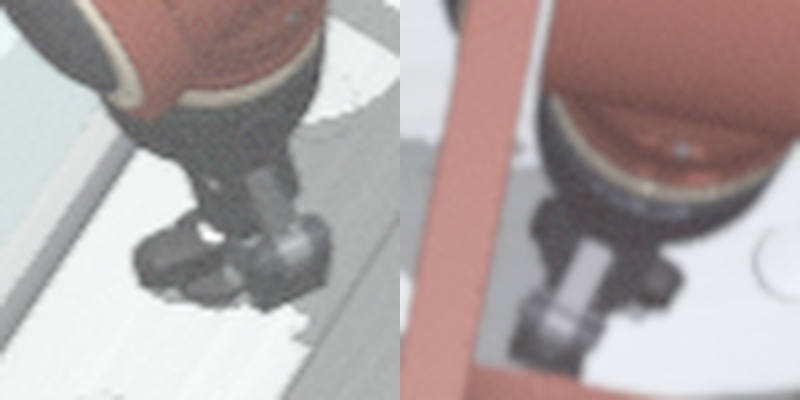

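step_arm --pt "1 0.0035 -0.002 -0.02 0" --pt "1 0 0 -0.015 0" --pt "1 0 0 -0.01 0" --pt "1 0 0 -0.005 0"

```text
t: 20.2
tool_pos: [0.6547, -0.0398, 0.2411]
tool_rot: [2.643, 1.662, 0.029]
contact_force: [0.1, -0.6, -0.1]
opening: 0.0854
```

step_arm --pt "1 0 0 -0.005 0" --pt "1 0 0 -0.003 0"

```text
t: 20.45
tool_pos: [0.6547, -0.0397, 0.2325]
tool_rot: [2.643, 1.663, 0.029]
contact_force: [0.3, 0.1, -0.5]
opening: 0.0854
```

step_arm --pt "0 0 0 0 0" --pt "0 0 0 0 0" --pt "0 0 0 0 0" --pt "0 0 0 0 0"

```text
t: 20.95
tool_pos: [0.659, -0.0414, 0.2349]
tool_rot: [2.635, 1.656, 0.043]
contact_force: [12.4, -3.2, -5.5]
opening: 0.0149
```

```bash
python3 -c "
from zz import *
zz('y5')"
```

```text
t 21.05 pos [ 0.6589 -0.0413  0.2349] jaw -25.71 tilt [ 0.038 -0.009 -0.999] F [12.92 -4.31 -2.71] M [-0.474 -1.798 -0.066] op 0.015 q6 15.7
```

View pics/y5.png

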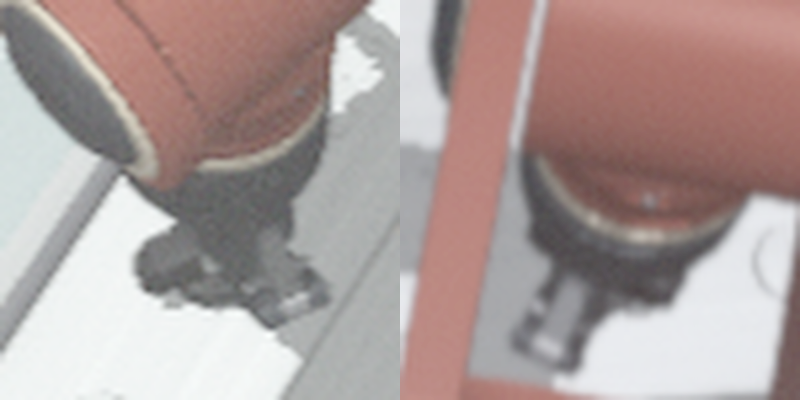

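step_arm --pt "0 0.001 0 0 -6" --pt "0 0 0 0 -6" --pt "0 0 0 0 -6"

```text
t: 21.42
tool_pos: [0.66, -0.0424, 0.2349]
tool_rot: [2.865, 1.207, 0.033]
contact_force: [2.5, -1.5, -0.8]
opening: 0.0149
```

```bash
python3 -c "
from h import *
st()"
```

```text
t 21.43 pos [ 0.66   -0.0424  0.2349] jaw -44.3 tilt [ 0.032 -0.022 -0.999] F [ 2.52 -1.47 -0.81] M [0.008 0.016 0.033] op 0.0149 q6 34.7
```

step_arm --pt "0 0 0 0 -6" --pt "0 0 0 0 -6" --pt "0 0 0 0 -6" --pt "0 0 0 0 -6" --pt "0 0 0 0 -6" --pt "0 0 0 0 -5"

```text
t: 22.18
tool_pos: [0.6601, -0.0443, 0.235]
tool_rot: [3.092, 0.256, 0.014]
contact_force: [0.4, -1.3, -0.2]
opening: 0.0153
```

```bash
python3 -c "
from h import *
st()"
```

```text
t 22.18 pos [ 0.6601 -0.0443  0.235 ] jaw -80.54 tilt [ 0.012 -0.038 -0.999] F [ 0.39 -1.28 -0.15] M [0.121 0.105 0.015] op 0.0153 q6 71.3
```

step_arm --pt "0 0 0 0 -3"

```text
t: 22.3
tool_pos: [0.66, -0.0444, 0.2349]
tool_rot: [3.098, 0.171, 0.012]
contact_force: [0.3, -1.1, -0.3]
opening: 0.0151
```

```bash
python3 -c "
from h import *
st()"
```

```text
t 22.30 pos [ 0.66   -0.0444  0.2349] jaw -83.67 tilt [ 0.01  -0.038 -0.999] F [ 0.29 -1.09 -0.35] M [0.346 0.058 0.027] op 0.0151 q6 74.4
```

step_arm --pt "0 0 0 0 -3"

```text
t: 22.42
tool_pos: [0.6599, -0.0444, 0.2349]
tool_rot: [3.102, 0.088, 0.01]
contact_force: [-0.7, -0.1, -0.5]
opening: 0.015
```

```bash
python3 -c "
from h import *
st()"
```

```text
t 22.43 pos [ 0.6599 -0.0444  0.2349] jaw -86.77 tilt [ 0.008 -0.038 -0.999] F [-0.66 -0.14 -0.46] M [0.347 0.085 0.145] op 0.015 q6 77.5
```

step_arm --pt "0 0 0 0 -3"

```text
t: 22.55
tool_pos: [0.6599, -0.0446, 0.2349]
tool_rot: [3.103, 0.004, 0.008]
contact_force: [-0.7, -1.5, -0.5]
opening: 0.0153
```

```bash
python3 -c "
from h import *
st()"
```

```text
t 22.55 pos [ 0.6599 -0.0446  0.2349] jaw -89.87 tilt [ 0.005 -0.039 -0.999] F [-0.66 -1.5  -0.51] M [0.072 0.085 0.091] op 0.0153 q6 80.6
```

Not the stop; go on to notch 4 (jaw about -98) and past it in small steps.

step_arm --pt "0 0 0 0 -4" --pt "0 0 0 0 -4" --pt "0 0 0 0 -3"

```text
t: 22.92
tool_pos: [0.6596, -0.0452, 0.2349]
tool_rot: [3.088, -0.305, 0.001]
contact_force: [-0.8, -1.7, -0.7]
opening: 0.015
```

```bash
python3 -c "
from h import *
st()"
```

```text
t 22.93 pos [ 0.6596 -0.0452  0.2349] jaw -101.29 tilt [-0.003 -0.038 -0.999] F [-0.83 -1.7  -0.7 ] M [ 0.193 -0.001  0.001] op 0.015 q6 92.0
```

step_arm --pt "0 0 0 0 -3"

```text
t: 23.05
tool_pos: [0.6596, -0.0454, 0.2349]
tool_rot: [3.079, -0.388, -0.001]
contact_force: [0.2, -1.0, -1.0]
opening: 0.015
```

```bash
python3 -c "
from h import *
st()"
```

```text
t 23.05 pos [ 0.6596 -0.0454  0.2349] jaw -104.39 tilt [-0.005 -0.038 -0.999] F [ 0.16 -1.04 -1.02] M [ 0.211 -0.081  0.208] op 0.015 q6 95.1
```

step_arm --pt "0 0 0 0 -2"

```text
t: 23.18
tool_pos: [0.6595, -0.0455, 0.2349]
tool_rot: [3.071, -0.444, -0.002]
contact_force: [-0.9, -1.5, -0.2]
opening: 0.0149
```

```bash
python3 -c "
from h import *
st()"
```

```text
t 23.18 pos [ 0.6595 -0.0455  0.2349] jaw -106.45 tilt [-0.007 -0.038 -0.999] F [-0.87 -1.49 -0.23] M [0.199 0.01  0.328] op 0.0149 q6 97.2
```

step_arm --pt "0 0 0 0 -0.7"

```text
t: 23.3
tool_pos: [0.6595, -0.0456, 0.2349]
tool_rot: [3.068, -0.463, -0.002]
contact_force: [-0.4, -0.9, 0.1]
opening: 0.0152
```

```bash
python3 -c "
from h import *
st()"
```

```text
t 23.30 pos [ 0.6595 -0.0456  0.2349] jaw -107.16 tilt [-0.007 -0.038 -0.999] F [-0.39 -0.93  0.13] M [ 0.207 -0.02   0.333] op 0.0152 q6 97.9
```

step_arm --pt "0 0 0 0 6" --pt "0 0 0 0 6" --pt "0 0 0 0 6" --pt "0 0 0 0 6" --pt "0 0 0 0 6" --pt "0 0 0 0 6" --pt "0 0 0 0 6" --pt "0 0 0 0 6" --pt "0 0 0 0 6"

```text
t: 24.42
tool_pos: [0.66, -0.0427, 0.2349]
tool_rot: [2.94, 1.024, 0.026]
contact_force: [-0.1, 0.2, -0.5]
opening: 0.015
```

```bash
python3 -c "
from h import *
st()"
```

```text
t 24.43 pos [ 0.66   -0.0427  0.2349] jaw -51.61 tilt [ 0.025 -0.021 -0.999] F [-0.11  0.19 -0.55] M [ 0.249  0.115 -0.042] op 0.015 q6 41.9
```

step_arm --pt "0 0 0 0 6.25" --pt "0 0 0 0 6.25" --pt "0 0 0 0 6.25" --pt "0 0 0 0 6.25" --pt "0 0 0 0 6.25" --pt "0 0 0 0 6.25" --pt "0 0 0 0 6.25" --pt "0 0 0 0 6.25" --pt "0 0 0 0 6.25"

```text
t: 25.55
tool_pos: [0.658, -0.0407, 0.2349]
tool_rot: [2.087, 2.333, 0.037]
contact_force: [-0.3, 0.2, -0.2]
opening: 0.0152
```

```bash
python3 -c "
from h import *
st()"
```

```text
t 25.55 pos [ 0.658  -0.0407  0.2349] jaw 6.35 tilt [ 0.024  0.01  -1.   ] F [-0.27  0.17 -0.18] M [-0.156  0.232 -0.027] op 0.0152 q6 -16.8
```

Release, rise, move back and check the knob's angle.

step_arm --pt "1 0 0 0 0" --pt "1 0 0 0 0" --pt "1 0 0 0 0" --pt "1 0 0 0 0" --pt "1 0 0 0.03 0" --pt "1 0 0 0.05 0" --pt "1 0 0 0.05 0"

```text
t: 26.42
tool_pos: [0.6552, -0.0399, 0.3612]
tool_rot: [2.1, 2.334, 0.028]
contact_force: [1.1, 0.4, 0.2]
opening: 0.0855
```

step_arm --pt "0 -0.055 0 0.02 -3" --pt "0 -0.055 0 0 -3" --pt "0 -0.055 0 0 0" --pt "0 -0.055 0 0 0" --pt "0 -0.055 0 0 0"

```text
t: 27.05
tool_pos: [0.3771, -0.0403, 0.3868]
tool_rot: [2.218, 2.21, 0.034]
contact_force: [-0.8, 0.1, 0.7]
opening: 0.0
```

```bash
python3 - <<'E'
from knob import *
S=shot('scene','a1.png');T=shot('top','a1t.png');st()
v,c,d=fitknob([S]); print(v,np.degrees(v[2]),c)
o=[np.hstack([dd,rend(im,*v,bb=bb)]) for im,bb,dd,w in d]
cv2.imwrite('pics/k3.png',cv2.resize((np.vstack(o)*255).astype(np.uint8),None,fx=5,fy=5,interpolation=0))
E
```

```text
t 27.15 pos [ 0.3757 -0.0401  0.3887] jaw -0.3 tilt [ 0.027  0.006 -1.   ] F [1.   0.12 0.57] M [ 0.008 -0.002  0.02 ] op -0.0001 q6 -17.5
[ 0.65754289 -0.0448279   1.70459355] 97.66601640032776 82.67450980392157
```

View pics/a1.png

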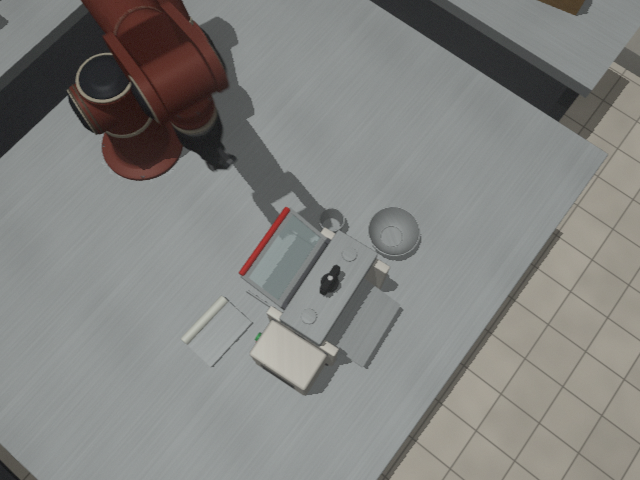

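View pics/k3.png

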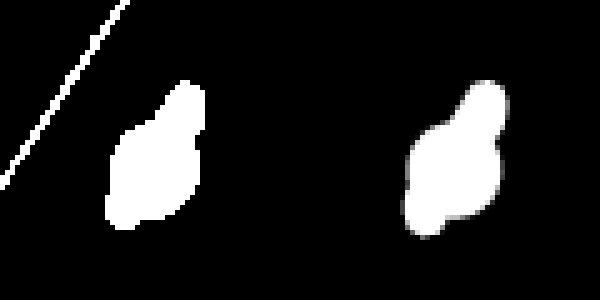

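step_arm --pt "0 0.0147 -0.0022 -0.008 -10.5" --pt "0 0.0147 -0.0022 -0.008 -10.5" --pt "0 0.0147 -0.0022 -0.008 -10.5" --pt "0 0.0147 -0.0022 -0.008 -10.5" --pt "0 0.0147 -0.0022 -0.008 -10.5" --pt "0 0.0147 -0.0022 -0.008 -10.5" --pt "0 0.0147 -0.0022 -0.008 -10.5" --pt "0 0.0147 -0.0022 -0.008 -10.5" --pt "0 0 0 -0.02 0" --pt "0 0 0 -0.01 0" --pt "0 0 0 0 0"

```text
t: 28.52
tool_pos: [0.4985, -0.0579, 0.2908]
tool_rot: [3.105, 0.108, 0.006]
contact_force: [-0.1, -0.4, -0.3]
opening: -0.0002
```

```bash
python3 - <<'E'
from h import *
S=shot('scene','b1.png');T=shot('top','b1t.png');st()
p=ctrl.get_obs()['tool_pos'];print(proj(S,p),proj(T,p))
out=[]
for im in(S,T):
    u=proj(im,p).astype(int);a=im['color'][u[1]-40:u[1]+40,u[0]-40:u[0]+40,::-1]
    a=cv2.resize(a,(400,400),interpolation=cv2.INTER_CUBIC); cv2.circle(a,(200,200),3,(0,255,0),-1)
    out.append((255*(np.clip(a.astype(float)/200,0,1))**.7).astype(np.uint8))
cv2.imwrite('pics/b1z.png',np.hstack(out))
E
```

```text
t 28.62 pos [ 0.499  -0.0581  0.2922] jaw -86.06 tilt [ 0.007 -0.035 -0.999] F [-0.36  0.27  0.66] M [ 0.022 -0.004 -0.033] op 0.0001 q6 71.9
[263.85323622 234.50461981] [367.69011704 248.97166652]
```

View pics/b1z.png

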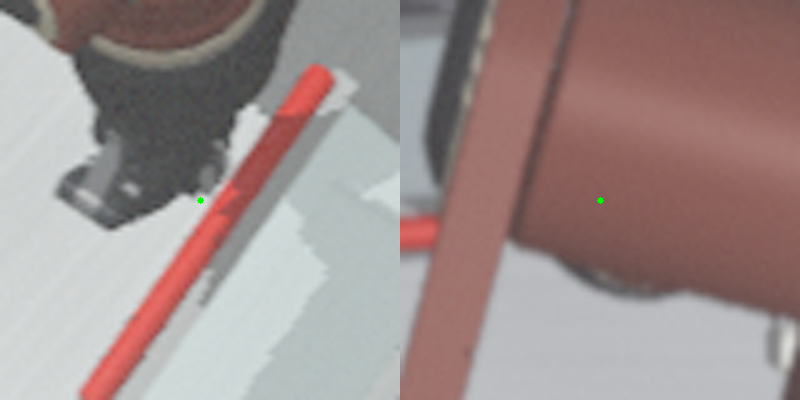

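step_arm --pt "0 -0.002 0 -0.02 0" --pt "0 0 0 -0.015 0" --pt "0 0 0 -0.008 0"

```text
t: 29.0
tool_pos: [0.4971, -0.0582, 0.2481]
tool_rot: [3.104, 0.108, 0.014]
contact_force: [-0.2, -0.1, 0.4]
opening: -0.0002
```

step_arm --pt "0 0 0 -0.006 0"

```text
t: 29.12
tool_pos: [0.4968, -0.0581, 0.2412]
tool_rot: [3.104, 0.108, 0.013]
contact_force: [-0.1, -0.1, -0.5]
opening: 0.0001
```

step_arm --pt "0 0 0 -0.006 0"

```text
t: 29.25
tool_pos: [0.4969, -0.0582, 0.2349]
tool_rot: [3.104, 0.108, 0.013]
contact_force: [-0.7, -0.9, -0.6]
opening: -0.0002
```

step_arm --pt "0 -0.001 0 -0.006 0"

```text
t: 29.38
tool_pos: [0.496, -0.0582, 0.2286]
tool_rot: [3.104, 0.108, 0.014]
contact_force: [-0.2, 0.0, 2.1]
opening: -0.0
```

step_arm --pt "0 -0.001 0 -0.006 0"

```text
t: 29.5
tool_pos: [0.495, -0.0584, 0.2229]
tool_rot: [3.103, 0.108, 0.014]
contact_force: [-1.3, -1.0, 2.6]
opening: 0.0001
```

step_arm --pt "0 -0.002 0 -0.006 0" --pt "0 -0.002 0 -0.006 0" --pt "0 -0.0015 0 -0.006 0" --pt "0 -0.0015 0 -0.006 0" --pt "0 -0.001 0 -0.006 0"

```text
t: 30.12
tool_pos: [0.4866, -0.0586, 0.1917]
tool_rot: [3.103, 0.108, 0.016]
contact_force: [-1.3, -0.3, 0.6]
opening: 0.0
```

```bash
python3 - <<'E'
from fit import *
S=shot('scene','c1.png');T=shot('top','c1t.png');st()
p=ctrl.get_obs()['tool_pos'];u=proj(S,p).astype(int)
a=S['color'][u[1]-50:u[1]+50,u[0]-60:u[0]+60,::-1]
a=cv2.resize(a,None,fx=5,fy=5,interpolation=cv2.INTER_CUBIC);cv2.circle(a,(300,250),3,(0,255,0),-1)
cv2.imwrite('pics/c1z.png',(255*(np.clip(a.astype(float)/200,0,1))**.7).astype(np.uint8))
E
```

```text
t 30.23 pos [ 0.4863 -0.0585  0.1909] jaw -86.03 tilt [ 0.01  -0.036 -0.999] F [-0.28  0.04  0.08] M [ 0.044  0.005 -0.025] op 0.0 q6 71.8
```

View pics/c1z.png

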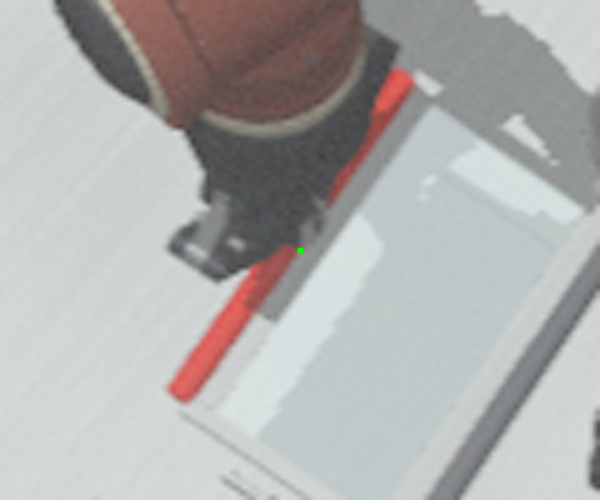

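```bash
cat > guard.py <<'E'
from fit import *
from scipy.optimize import minimize_scalar
K=np.array([.6563,-.0425]);yw=np.radians(5.6);ax=np.array([np.cos(yw),np.sin(yw)]);ay=np.array([-ax[1],ax[0]])
def pt(phi,y): 
    xs=-.060-.115*np.cos(phi);return np.r_[K+ax*xs+ay*y,.2+.115*np.sin(phi)]
def mask(im):
    c=im['color'].astype(int);return (c[:,:,0]>90)&(c[:,:,1]<.5*c[:,:,0])&(c[:,:,2]<.5*c[:,:,0])
def near(im,phi):
    ys,xs=np.where(mask(im)); p=np.c_[xs,ys]; 
    L=np.array([proj(im,pt(phi,y)) for y in np.linspace(-.086,.086,80)])
    d=np.hypot(p[:,None,0]-L[None,:,0],p[:,None,1]-L[None,:,1]).min(1); return p[d<25],d
def fitg(im):
    # red pixels perpendicular distance to projected line
    c=im['color'].astype(float);ys,xs=np.where((c[:,:,0]>80)&(c[:,:,1]<.55*c[:,:,0])&(c[:,:,2]<.55*c[:,:,0])&(c[:,:,1]<c[:,:,2]*1.15+4))
    p=np.c_[xs,ys];b=[235,195,345,330];p=p[(xs>b[0])&(xs<b[2])&(ys>b[1])&(ys<b[3])]
    res=[]
    for deg in np.arange(-45,60,.5):
        L=np.array([proj(im,pt(np.radians(deg),y)) for y in np.linspace(-.086,.086,173)])
        d=np.hypot(p[:,None,0]-L[None,:,0],p[:,None,1]-L[None,:,1]).min(1)
        res.append((np.mean(np.minimum(d,8)),deg))
    return min(res),len(p)
E
python3 - <<'E'
from guard import *
S=ctrl.get_image('scene');print(S['t'])
for f in('scene0','b1','c1'):
    im=dict(S);im['color']=cv2.imread(f'pics/{f}.png')[:,:,::-1];print(f,fitg(im))
E
```

```text
[-0.46492856 -0.25626411  1.60564856]
scene0 ((np.float64(1.432966913085735), np.float64(31.5)), 460)
b1 ((np.float64(1.4399798622539886), np.float64(31.5)), 463)
c1 ((np.float64(1.2986183887943876), np.float64(6.5)), 266)
```

step_arm --pt "0 0 0 -0.006 0" --pt "0 0 0 -0.006 0" --pt "0 0 0 -0.006 0" --pt "0 0.001 0 -0.006 0" --pt "0 0.001 0 -0.006 0"

```text
t: 30.9
tool_pos: [0.4889, -0.0584, 0.1601]
tool_rot: [3.103, 0.108, 0.016]
contact_force: [-0.2, 0.5, 1.5]
opening: -0.0002
```

```bash
python3 - <<'E'
from guard import *
st();S=shot('scene','c2.png');print(fitg(S));st()
E
```

```text
t 30.90 pos [ 0.4889 -0.0584  0.1601] jaw -86.02 tilt [ 0.012 -0.036 -0.999] F [-0.25  0.45  1.48] M [ 0.012  0.167 -0.045] op -0.0002 q6 72.0
((np.float64(1.0935846304360464), np.float64(-5.0)), 165)
t 30.95 pos [ 0.4886 -0.0583  0.1591] jaw -86.02 tilt [ 0.011 -0.036 -0.999] F [0.51 0.21 0.25] M [ 0.004 -0.028  0.015] op -0.0 q6 72.0
```

step_arm --pt "0 0.001 0 -0.006 0" --pt "0 0.002 0 -0.006 0" --pt "0 0.002 0 -0.006 0" --pt "0 0.003 0 -0.006 0"

```text
t: 31.45
tool_pos: [0.4972, -0.0583, 0.1337]
tool_rot: [3.103, 0.108, 0.015]
contact_force: [-0.5, 0.5, 1.5]
opening: 0.0003
```

step_arm --pt "0 0.003 0 -0.005 0" --pt "0 0.003 0 -0.005 0"

```text
t: 31.7
tool_pos: [0.5033, -0.0582, 0.1227]
tool_rot: [3.104, 0.108, 0.013]
contact_force: [-1.2, 0.6, 0.2]
opening: 0.0003
```

```bash
python3 - <<'E'
from guard import *
st();S=shot('scene','c3.png');print(fitg(S))
cv2.imwrite('pics/c3z.png',cv2.resize(S['color'][180:320,190:370,::-1],None,fx=4,fy=4,interpolation=cv2.INTER_CUBIC))
E
```

```text
t 31.70 pos [ 0.5033 -0.0582  0.1227] jaw -86.02 tilt [ 0.01  -0.036 -0.999] F [-1.23  0.64  0.2 ] M [ 0.063  0.273 -0.012] op 0.0003 q6 72.6
((np.float64(1.0901590927855658), np.float64(-25.0)), 95)
```

View pics/c3z.png

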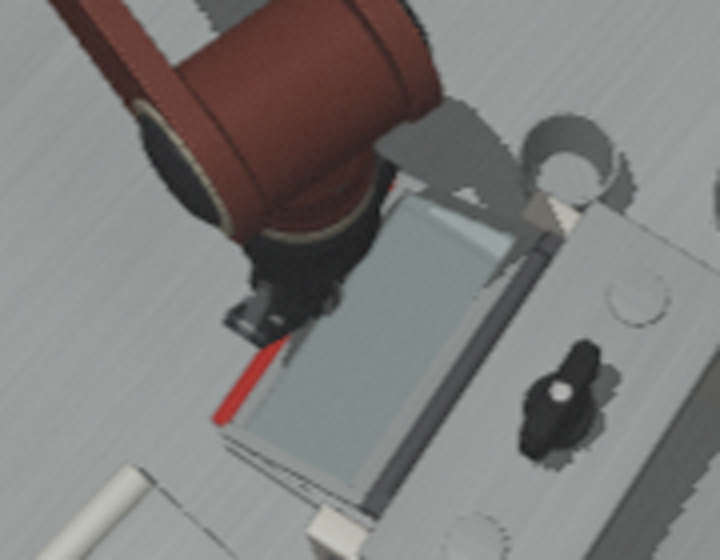

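step_arm --pt "0 0.001 0 -0.005 0" --pt "0 0.002 0 -0.005 0"

```text
t: 32.0
tool_pos: [0.5075, -0.0581, 0.1122]
tool_rot: [3.104, 0.108, 0.017]
contact_force: [-0.7, 0.5, 1.0]
opening: 0.0
```

step_arm --pt "0 0.001 0 -0.003 0"

```text
t: 32.12
tool_pos: [0.509, -0.0581, 0.1091]
tool_rot: [3.104, 0.108, 0.018]
contact_force: [-0.1, 0.8, 2.9]
opening: 0.0
```

step_arm --pt "0 0.001 0 -0.003 0"

```text
t: 32.25
tool_pos: [0.5105, -0.0581, 0.1063]
tool_rot: [3.104, 0.108, 0.02]
contact_force: [-0.2, 1.1, 1.9]
opening: -0.0001
```

step_arm --pt "0 0 0 -0.003 0"

```text
t: 32.38
tool_pos: [0.5117, -0.0581, 0.104]
tool_rot: [3.104, 0.108, 0.024]
contact_force: [3.4, 1.0, 3.6]
opening: 0.0002
```

step_arm --pt "0 0 0 -0.003 0"

```text
t: 32.5
tool_pos: [0.5128, -0.0582, 0.1024]
tool_rot: [3.103, 0.108, 0.028]
contact_force: [-3.6, 2.9, 15.8]
opening: -0.0004
```

step_arm --pt "0 0 0 -0.003 0"

```text
t: 32.62
tool_pos: [0.5129, -0.0582, 0.1022]
tool_rot: [3.103, 0.108, 0.027]
contact_force: [-11.6, 3.6, 22.3]
opening: 0.0003
```

```bash
python3 - <<'E'
from guard import *
st();S=shot('scene','c4.png');print(fitg(S))
cv2.imwrite('pics/c4z.png',cv2.resize(S['color'][180:320,190:370,::-1],None,fx=4,fy=4,interpolation=cv2.INTER_CUBIC))
E
```

```text
t 32.62 pos [ 0.5129 -0.0582  0.1022] jaw -86.02 tilt [ 0.019 -0.036 -0.999] F [-11.63   3.56  22.29] M [ 0.509  1.713 -0.021] op 0.0003 q6 72.8
((np.float64(0.7685178101204043), np.float64(-38.0)), 98)
```

View pics/c4z.png

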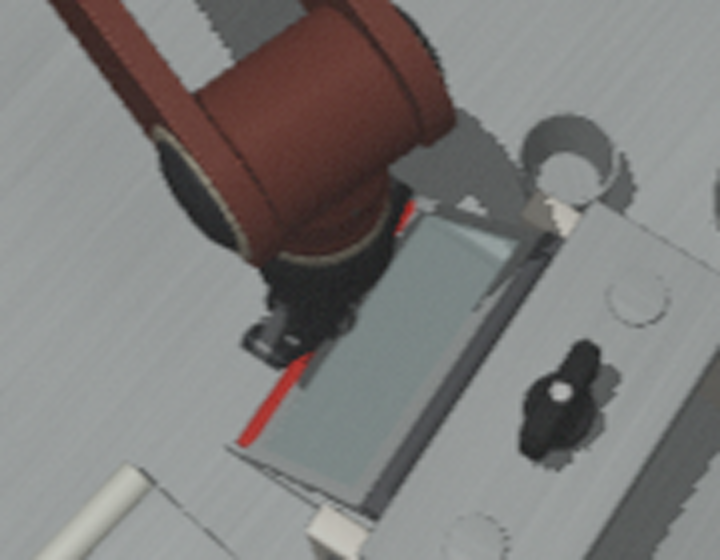

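step_arm --pt "0 0 0 0.006 0" --pt "0 -0.004 0 0.03 0" --pt "0 -0.01 0 0.05 0" --pt "0 -0.03 0 0.05 0" --pt "0 -0.05 0 0.05 0" --pt "0 -0.05 0 0 0" --pt "0 0 0 0 0" --pt "0 0 0 0 0"

```text
t: 33.67
tool_pos: [0.365, -0.0584, 0.2812]
tool_rot: [3.102, 0.107, 0.004]
contact_force: [0.4, -0.1, 0.4]
opening: 0.0001
```

```bash
python3 - <<'E'
from knob import *
from guard import *
S=shot('scene','d1.png');T=shot('top','d1t.png');st();print(fitg(S))
v,c,d=fitknob([S]);print(np.degrees(v[2]),c)
for q in('cup','bowl','scraper'):
    dd=ctrl.spot_in(S,q)[0];b=dd['bbox'];print(q,np.round(b))
a,b=red(T),red(S)
print(a[2:],b[2:])
# projected ends at -39
print([proj(S,pt(np.radians(-39),y)).round(1) for y in(-.086,.086)])
cv2.imwrite('pics/d1z.png',cv2.resize(S['color'][190:400,160:440,::-1],None,fx=2.8,fy=2.8,interpolation=cv2.INTER_CUBIC))
E
```

```text
t 33.77 pos [ 0.3652 -0.0582  0.2807] jaw -86.03 tilt [ 0.002 -0.037 -0.999] F [-0.15 -0.34 -0.03] M [0.002 0.04  0.059] op -0.0003 q6 66.7
((np.float64(0.7766857147569529), np.float64(-37.5)), 221)
97.41727304985173 81.5921568627451
cup [319. 208. 343. 232.]
bowl [365. 205. 421. 255.]
scraper [179. 300. 252. 366.]
(array([395.02966126, 248.35232077]), array([322.04184458, 254.49703603])) (array([292.17902369, 230.12402695]), array([250.47107179, 290.3263568 ]))
[array([251., 291.]), array([293.8, 230. ])]
```

View pics/d1z.png

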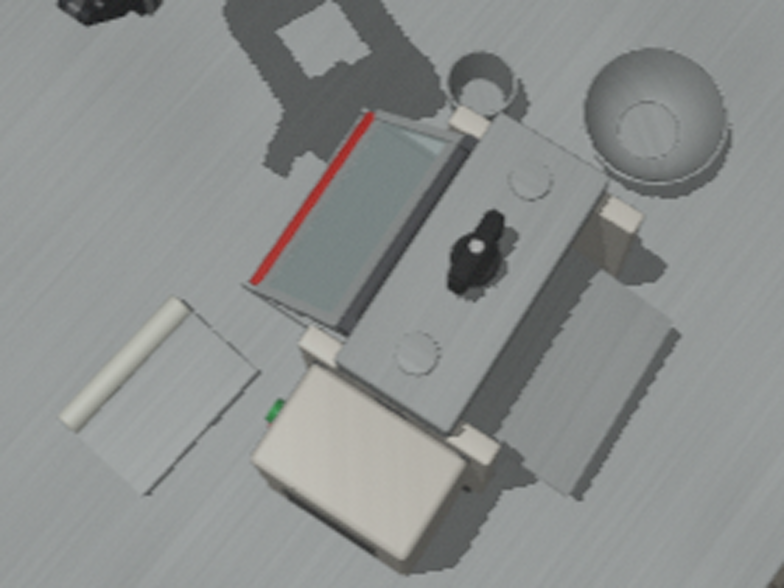

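```bash
python3 -c "
from h import *
print(ctrl.finish_job())"
```

```text
the job is handed in; nothing more can be done
None
```

The sheeter is set: the knob was turned to its stop and backed off six clicks, and the finger guard is fully down. I handed the job in at about 34 s of the 72 s allowed; no verdict was reported.

**Knob**
- I turned it clockwise in one grasp, four clicks to the stop. Torque was about 0.1 to 0.15 N m passing a click and climbed to about 0.33 N m at the stop, a firm stop well under the 1 N m damage limit.
- I then backed it off 108° (six clicks) and released it.
- The camera puts the bar 35° counter-clockwise of where it started, against 36° expected for four clicks down and six back.

**Guard**
- I pushed it down by its red bar with about 1 to 4 N until it met its end stop. The last steps against the stop reached 22 N vertical and about 25 N in total, firmer than needed.
- Seen afterwards, the bar's ends are within about 2 px of where they should be fully down. A coarser angle fit read 1.5° short of that.

**Final state**
- The gripper is clear of the machine and reads no force. In the last picture the scraper is where it was, and the cup and bowl boxes are within about 3 px, which is detector noise.

**What disagreed**
- The fingertips were about 25 to 35 mm higher than the reported tool position. My first grasp therefore closed on nothing above the knob, and I spent about 15 s probing to find out.
- During that probing the closed gripper bumped lightly (about 8 N) on the bridge or the end of the knob bar. The knob had not turned when I checked before that bump. I did not check it again before regrasping, but the grasp angle and the final angle fit it not having moved.
- The reported position also disagreed with the camera views of the gripper. I never found the cause and worked by contact instead.

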